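# Load the mould carrier and push it home under the drying hood

### The job

Make the carrier's tray up to exactly three small plaster moulds, standing upright, leaving the spare one standing on the bench. Then push the carrier by its handle along the rail until it clicks into the next detent, under the drying hood, and let go, with the moulds still upright. Do not bump the hood and leave the other things on the bench alone.

Things in the scene. Friction and masses are not known exactly. Their poses are not given: they have to be found in the camera images.
- mould_a_mid (a point): a small round plaster mould, off-white: a plain cylinder 40 mm across and 34 mm high with a narrower neck 28 mm across and 10 mm high on top, 44 mm in all, about 80 g; this point is its centre, 22 mm above its underside. This one already stands on the tray, near the middle.
- mould_b_mid (a point): a small round plaster mould, off-white: a plain cylinder 40 mm across and 34 mm high with a narrower neck 28 mm across and 10 mm high on top, 44 mm in all, about 80 g; this point is its centre, 22 mm above its underside. Stands on the bench.
- mould_c_mid (a point): a small round plaster mould, off-white: a plain cylinder 40 mm across and 34 mm high with a narrower neck 28 mm across and 10 mm high on top, 44 mm in all, about 80 g; this point is its centre, 22 mm above its underside. Stands on the bench.
- mould_d_mid (a point): a small round plaster mould, off-white: a plain cylinder 40 mm across and 34 mm high with a narrower neck 28 mm across and 10 mm high on top, 44 mm in all, about 80 g; this point is its centre, 22 mm above its underside. Stands on the bench.
- tray (a point): the carrier's plywood tray, 120 mm (its x) by 160 mm (its y), with a lip 5 mm wide and 6 mm high round it (110 by 150 mm inside); this point is the centre of its floor, 44 mm above the bench. The rail runs along its y axis: the way to the hood is -y, the upright handle is at the +y end.
- handle (a point): the carrier's handle, an upright aluminium plate at the tray's end away from the hood, 40 mm wide (tray x), 12 mm thick (tray y), its top 55 mm above the tray floor; this point is the middle of its outer face (turned away from the hood), 35 mm above the tray floor. Axes as the tray's. Pushing this face towards -y moves the carrier.
- carrier (a joint): how far (m) the carrier has run along the rail from the loading station (0) towards the hood; far stop at 0.32. It stands in a detent at 0. The next detent, under the hood, is set anew each time somewhere from 0.235 to 0.285: it is hidden and must be felt. Between the two the carrier runs with about 3 N.
- detent_pin (a joint): spring pin under the carrier: 0 when down in a detent, 0.003 (m) when riding on plain rail. Within 6 mm of a detent's middle the pin drops and draws the carrier in; then it stands firm (2 mm of play). Leaving a detent, either way, takes 13 to 20 N; pushed harder the carrier rides out and past.
- hood: drying hood over the rail: flat grey box, x -90 to +100 mm, y 0 to -240 mm, from 250 to 280 mm above the bench, on two posts 20 mm square at x = +90, y = -30 and -210 mm. Origin: bench level, rail middle, below the edge nearest the loading station; axes as the tray's. With the carrier in the detent there, the handle's outer face is 10 to 60 mm inside that edge.
- ring_mould: bystander: a plaster ring mould 110 mm across, 45 mm high, on the bench; origin at its underside's centre
- jar: bystander: a closed jar 60 mm across, 90 mm high; origin at its underside's centre
- brush: bystander: a hand brush lying on the bench
Not all that is in view belongs to the job. What is shaped like the part that bears mould_b_mid but brown is not meant. What is shaped like the part that bears mould_c_mid but black is not meant.

How it is judged (in metres and radians):
On the way:
1. three moulds stand on the tray, let go, with the carrier still at the loading station (x of mould_a_mid in the frame of tray between -0.05 and 0.05 m and y of mould_a_mid in the frame of tray between -0.072 and 0.072 m and z of mould_a_mid in the frame of tray between 0.016 and 0.028 m and angle between mould_a_mid's own z axis and vertical below 0.15 rad and (((height (world z) of mould_b_mid between 0.015 and 0.03 m and angle between mould_b_mid's own z axis and vertical below 0.15 rad and horizontal distance between mould_b_mid and tray above 0.07 m) and (x of mould_c_mid in the frame of tray between -0.05 and 0.05 m and y of mould_c_mid in the frame of tray between -0.072 and 0.072 m and z of mould_c_mid in the frame of tray between 0.016 and 0.028 m and angle between mould_c_mid's own z axis and vertical below 0.15 rad) and (x of mould_d_mid in the frame of tray between -0.05 and 0.05 m and y of mould_d_mid in the frame of tray between -0.072 and 0.072 m and z of mould_d_mid in the frame of tray between 0.016 and 0.028 m and angle between mould_d_mid's own z axis and vertical below 0.15 rad)) or ((height (world z) of mould_c_mid between 0.015 and 0.03 m and angle between mould_c_mid's own z axis and vertical below 0.15 rad and horizontal distance between mould_c_mid and tray above 0.07 m) and (x of mould_b_mid in the frame of tray between -0.05 and 0.05 m and y of mould_b_mid in the frame of tray between -0.072 and 0.072 m and z of mould_b_mid in the frame of tray between 0.016 and 0.028 m and angle between mould_b_mid's own z axis and vertical below 0.15 rad) and (x of mould_d_mid in the frame of tray between -0.05 and 0.05 m and y of mould_d_mid in the frame of tray between -0.072 and 0.072 m and z of mould_d_mid in the frame of tray between 0.016 and 0.028 m and angle between mould_d_mid's own z axis and vertical below 0.15 rad)) or ((height (world z) of mould_d_mid between 0.015 and 0.03 m and angle between mould_d_mid's own z axis and vertical below 0.15 rad and horizontal distance between mould_d_mid and tray above 0.07 m) and (x of mould_b_mid in the frame of tray between -0.05 and 0.05 m and y of mould_b_mid in the frame of tray between -0.072 and 0.072 m and z of mould_b_mid in the frame of tray between 0.016 and 0.028 m and angle between mould_b_mid's own z axis and vertical below 0.15 rad) and (x of mould_c_mid in the frame of tray between -0.05 and 0.05 m and y of mould_c_mid in the frame of tray between -0.072 and 0.072 m and z of mould_c_mid in the frame of tray between 0.016 and 0.028 m and angle between mould_c_mid's own z axis and vertical below 0.15 rad))) and contact force between the fingers and mould_a below 0.2 N and contact force between the fingers and mould_b below 0.2 N and contact force between the fingers and mould_c below 0.2 N and contact force between the fingers and mould_d below 0.2 N and value of joint carrier below 0.02 m), for 0.2 s.
At the end, for the whole second after the job is handed in: Exactly three moulds stand on the tray floor within the lip, upright (within 0.15 rad), the spare stands upright on the bench, and the carrier is at rest and released in the detent under the hood (0.228 to 0.292 m along the rail, spring pin down within 1.5 mm) (x of mould_a_mid in the frame of tray between -0.05 and 0.05 m and y of mould_a_mid in the frame of tray between -0.072 and 0.072 m and z of mould_a_mid in the frame of tray between 0.016 and 0.028 m and angle between mould_a_mid's own z axis and vertical below 0.15 rad and (((height (world z) of mould_b_mid between 0.015 and 0.03 m and angle between mould_b_mid's own z axis and vertical below 0.15 rad and horizontal distance between mould_b_mid and tray above 0.07 m) and (x of mould_c_mid in the frame of tray between -0.05 and 0.05 m and y of mould_c_mid in the frame of tray between -0.072 and 0.072 m and z of mould_c_mid in the frame of tray between 0.016 and 0.028 m and angle between mould_c_mid's own z axis and vertical below 0.15 rad) and (x of mould_d_mid in the frame of tray between -0.05 and 0.05 m and y of mould_d_mid in the frame of tray between -0.072 and 0.072 m and z of mould_d_mid in the frame of tray between 0.016 and 0.028 m and angle between mould_d_mid's own z axis and vertical below 0.15 rad)) or ((height (world z) of mould_c_mid between 0.015 and 0.03 m and angle between mould_c_mid's own z axis and vertical below 0.15 rad and horizontal distance between mould_c_mid and tray above 0.07 m) and (x of mould_b_mid in the frame of tray between -0.05 and 0.05 m and y of mould_b_mid in the frame of tray between -0.072 and 0.072 m and z of mould_b_mid in the frame of tray between 0.016 and 0.028 m and angle between mould_b_mid's own z axis and vertical below 0.15 rad) and (x of mould_d_mid in the frame of tray between -0.05 and 0.05 m and y of mould_d_mid in the frame of tray between -0.072 and 0.072 m and z of mould_d_mid in the frame of tray between 0.016 and 0.028 m and angle between mould_d_mid's own z axis and vertical below 0.15 rad)) or ((height (world z) of mould_d_mid between 0.015 and 0.03 m and angle between mould_d_mid's own z axis and vertical below 0.15 rad and horizontal distance between mould_d_mid and tray above 0.07 m) and (x of mould_b_mid in the frame of tray between -0.05 and 0.05 m and y of mould_b_mid in the frame of tray between -0.072 and 0.072 m and z of mould_b_mid in the frame of tray between 0.016 and 0.028 m and angle between mould_b_mid's own z axis and vertical below 0.15 rad) and (x of mould_c_mid in the frame of tray between -0.05 and 0.05 m and y of mould_c_mid in the frame of tray between -0.072 and 0.072 m and z of mould_c_mid in the frame of tray between 0.016 and 0.028 m and angle between mould_c_mid's own z axis and vertical below 0.15 rad))) and velocity of joint carrier between -0.01 and 0.01 m/s and value of joint carrier between 0.228 and 0.292 m and value of joint detent_pin below 0.0015 m); the robot touches nothing.
It fails at once if the hood is bumped (more than 5 N) (contact force between any of the arm, the fingers and hood above 5 N).
It fails at once if a bystander (ring mould, jar or brush) is moved more than 25 mm (distance of any of ring_mould, jar, brush from where it was at the start of the episode above 0.025 m).
It also fails if it takes over 64 s, if anything falls off the work surface, if the arm or the gripper's body presses on something with over 40 N, if the wrist force passes 120 N, or if a joint passes its speed limit or range.

### The arm

A 7-joint arm with a two-finger parallel gripper is mounted at the origin on the work surface. World frame = base frame: x ahead of the robot, y to its left, z up, the work surface at z = 0. Lengths are in mm, angles in rad, forces in N, time in s.
With the tool pointing down it reaches from about 400 to 850 mm from the base axis. Payload 10.4 kg.
Tool frame: the origin (TCP) lies between the finger pads; the fingertips stand 17 mm ahead of it and the grasp point (between the pads) lies 2 mm behind it; x points along the fingers, z is the direction in which the jaws open and shut, and the axes are right-handed (so a half turn about x gives the same grasp; the last joint's range is limited). The gripper opens to 87 mm and grips with 3 to 60 N. Pads are 19 mm wide; open, the fingers measure 117 mm over their backs; the gripper's body (75 mm by 190 mm) begins 51 mm behind the grasp point.
Start: joints at [1.323, 0.332, -0.065, 1.46, 0.022, 1.35, -0.088], TCP at [139.339, -609.29, 239.576] pointing down, gripper open.
Joint ranges: [-2.6, 2.6], [-0.5, 2.12], [-1.47, 1.34], [0.16, 2.42], [-1.27, 4.41], [0.06, 2.06], [-2.6, 2.6]. Speed limits (rad/s): [2.22, 2.22, 2.79, 2.79, 3.14, 3.14, 3.14].

### API

Orientations are given as a 3x3 rotation matrix whose columns are the frame's x, y, z axes.
In Python, from cell import robot gives the robot as it stands. The module is installed in compiled form; this text tells all that it offers.
- The arm moves only by the tool step_arm, never from a script. Its argument "steps" is a list of rows, each a list of 3 entries, a list of its own where there are three numbers: the shift along the tool's x, y, z in cm, then the turn about the tool's x in rad, then the finger opening in cm, from 0 to 8.7. A call has 1 to 20 rows; each row is the pose to reach, as a shift and turn from the pose commanded when the call began, along the tool's axes at that moment; what a row does not reach only later rows make up. A row lasts 1/10 s, in which the tool goes at most 50 mm and 8.59 degrees, less where a joint would pass 70% of its speed; a pose out of reach is approached as far as the arm can. A call with a gripper value outside its range is refused whole. The fingers move at their own pace and stop on an object; "force" is the grip in N (left out, the last holds). Time passes only in rows, so rows that repeat a pose let the fingers close. It gives the time, the measured TCP pose, the force and the opening at its end, in the units of the state.
- robot.get_obs(): the state, without advancing time (a new reading comes with each control period).
- robot.camera(name): name is "scene" or "top" or "wrist"; returns a dict with "frame" (384x512x3 uint8, red, green, blue), "range_z" (384x512 float32, mm along the optical axis (not along the pixel's ray), 0 where there is no reading), "fx", "fy", "cx", "cy" (pixels), "position" and "orientation" of the camera in the world. Camera axes: x right, y down, z forward; pixel columns grow to the right and rows downward; lengths in mm; the calibration is good to about 2 mm. The wrist camera is an equidistant fisheye: a pixel r from the principal point sees the ray r / f radians off the axis. A picture is of the moment at which its call begins.
- robot.hand_in(): hands the job in, once; it reports no verdict.
The state is a dict: "time": time; "joints": joint angles; "qvel": joint speeds; "joint_torque": joint torques, N m; "ee_pos": TCP position; "tool_rot": TCP orientation; "contact_force": force on the tool from outside, world axes, zero at the start; "ft_torque": the same for the moment, N m; "finger_gap": finger opening in mm.
Only numpy, scipy, OpenCV 4.12 (cv2) and the standard library are available. Lean on these libraries where they do the work, as an engineer would, in place of code of your own. Each camera call takes 0.05 s, during which the arm holds its last target.

## Working session

There is one attempt and no reset: what is moved stays moved. The work goes in short steps, Python scripts to look and compute and a tool call to move; the robot and the scene stay as the last step left them, time stands still between calls to the robot, and variables do not carry over. Pictures are saved under pics/ and viewed, and the job is handed in when it is done.

Besides the shell and the picture viewer there is one more tool, called after "Request:" as name([rows], argument=value, ...), one row to a line, values as JSON. step_arm: Moves the arm, as the interface text tells. Its arguments: {"type":"object","properties":{"steps":{"type":"array"},"force":{"type":"number"}},"required":["steps"]}

```bash
mkdir -p pics
python3 - <<'E'
from cell import robot
import cv2,numpy as np
o=robot.get_obs();print({k:np.round(v,3).tolist() for k,v in o.items()})
for n in("scene","top"):
    c=robot.camera(n);cv2.imwrite(f"pics/{n}0.png",c["frame"][:,:,::-1])
    np.savez(f"{n}0.npz",**c)
    print(n,c["fx"],c["fy"],c["cx"],c["cy"],np.round(c["position"],1),np.round(c["orientation"],3).tolist())
E
```

```text
{'time': 0.0, 'joints': [1.323, 0.333, -0.065, 1.461, 0.022, 1.35, -0.089], 'qvel': [0.001, 0.001, -0.001, 0.0, 0.0, -0.0, 0.001], 'joint_torque': [-0.001, -62.325, 0.024, -38.99, -0.061, 0.04, 0.0], 'ee_pos': [139.223, -608.936, 238.771], 'tool_rot': [[-0.0, 0.975, 0.223], [0.001, 0.223, -0.975], [-1.0, -0.0, -0.001]], 'contact_force': [1.064, -0.509, 0.201], 'ft_torque': [0.026, 0.055, 0.012], 'finger_gap': 86.998}
scene 417.77044555648206 417.77044555648206 255.02660739923746 192.6631938916102 [1221.3   56.9  834.8] [[-0.174, 0.695, -0.698], [0.985, 0.135, -0.111], [0.017, -0.707, -0.707]]
top 490.5088105957302 490.5088105957302 256.9688380405376 188.7664886797381 [ 272.7  -47.6 1531.1] [[0.024, -0.99, 0.138], [-1.0, -0.024, 0.008], [-0.005, -0.138, -0.99]]
```

View pics/scene0.png

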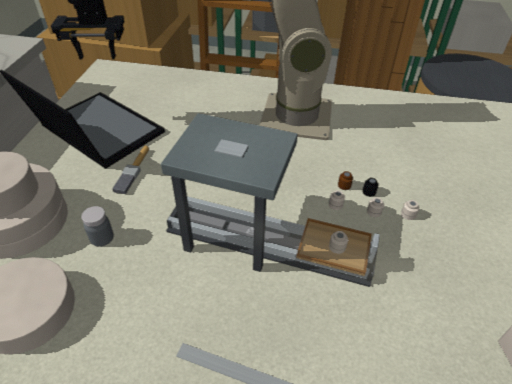

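View pics/top0.png

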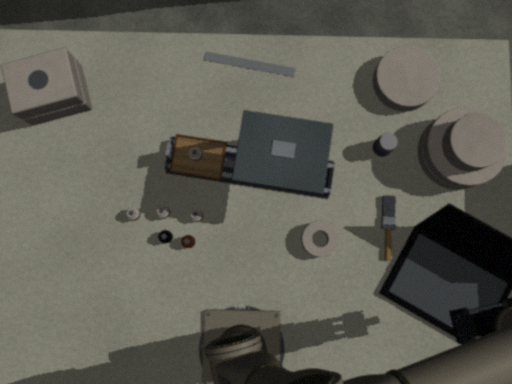

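The bench moulds are off-white at scene pixels (337,199), (376,206) and (411,209), with one more on the tray at (339,242). The brown (346,180) and black (371,186) look-alikes are not meant. I'll enlarge the crops and measure.

```bash
cat > h.py <<'E'
import numpy as np,cv2
def pts(c):
    z=c["range_z"].astype(float);h,w=z.shape
    u,v=np.meshgrid(np.arange(w),np.arange(h))
    p=np.stack([(u-c["cx"])/c["fx"]*z,(v-c["cy"])/c["fy"]*z,z],-1)
    P=p@np.array(c["orientation"]).T+np.array(c["position"]);P[z<=0]=np.nan
    return P
def ray(c,u,v,h):
    d=np.array(c["orientation"])@np.array([(u-c["cx"])/c["fx"],(v-c["cy"])/c["fy"],1])
    p=np.array(c["position"]);return p+d*(h-p[2])/d[2]
E
python3 - <<'E'
from h import *
s=dict(np.load("scene0.npz"));t=dict(np.load("top0.npz"))
a=cv2.resize(s["frame"][160:280,280:430,::-1],None,fx=4,fy=4,interpolation=2)
cv2.imwrite("pics/c1.png",a)
b=cv2.resize(t["frame"][125:255,110:345,::-1],None,fx=3.4,fy=3.4,interpolation=2)
cv2.imwrite("pics/c2.png",b)
for c,ws,n in((t,[(133,214),(163,212),(197,216),(195,153),(165,237),(188,241)],"top"),(s,[(411,209),(376,206),(337,199),(339,242)],"scene")):
    P=pts(c)
    for u,v in ws:
        Q=P[v-14:v+15,u-14:u+15].reshape(-1,3);col=c["frame"][v-14:v+15,u-14:u+15].reshape(-1,3)
        top=np.nanpercentile(Q[:,2],99)
        lo=12 if np.nanmedian(Q[:,2])<12 else 55
        m=(Q[:,2]>lo)
        if lo==55: m=Q[:,2]>60
        print(n,u,v,top,np.nanmean(Q[m],0).round(1),np.nanmin(Q[m],0).round(0),np.nanmax(Q[m],0).round(0),m.sum())
        mm=Q[:,2]>top-5
        print('  neck',np.nanmean(Q[mm],0).round(1),mm.sum())
E
```

```text
top 133 214 47.512743913119174 [396.8 344.9  37.4] [379. 328.  12.] [416. 368.  52.] 154
  neck [397.6 347.1  46. ] 52
top 163 212 48.1441316521365 [405.3 253.9  37.6] [387. 236.  12.] [424. 276.  50.] 150
  neck [407.  256.2  46.2] 42
top 197 216 48.250707164739026 [397.9 151.   38.3] [369. 127.  13.] [418. 179.  50.] 145
  neck [398.4 153.2  46.2] 44
top 195 153 91.28035069659362 [578.5 155.7  81.9] [561. 137.  61.] [599. 177.  94.] 147
  neck [581.2 156.6  89.3] 53
top 165 237 48.36272525272909 [329.1 241.7  37.7] [311. 225.  15.] [349. 264.  52.] 149
  neck [329.  244.5  46.2] 45
top 188 241 48.861280616898604 [315.8 172.1  38.8] [292. 154.  12.] [335. 193.  55.] 147
  neck [316.8 174.3  46.8] 43
scene 411 209 45.98914349661997 [408.  345.1  33.3] [385. 327.  13.] [421. 367.  49.] 227
  neck [401.  347.7  44.2] 69
scene 376 206 45.25844012646946 [411.4 253.7  31.8] [343. 233.  12.] [430. 276.  47.] 240
  neck [409.6 255.9  43.8] 71
scene 337 199 45.75970948559449 [402.4 153.9  31.6] [330. 133.  12.] [423. 191.  48.] 230
  neck [402.3 152.4  44. ] 68
scene 339 242 89.83297865734187 [590.4 155.4  79. ] [567. 137.  60.] [604. 176.  91.] 272
  neck [583.8 156.8  88.1] 93
```

View pics/c1.png

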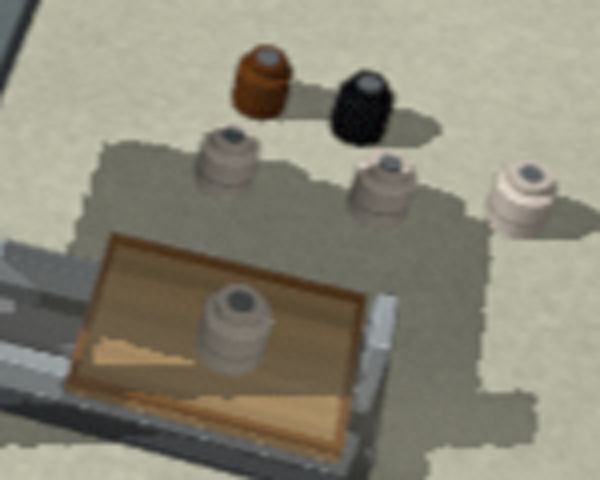

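View pics/c2.png

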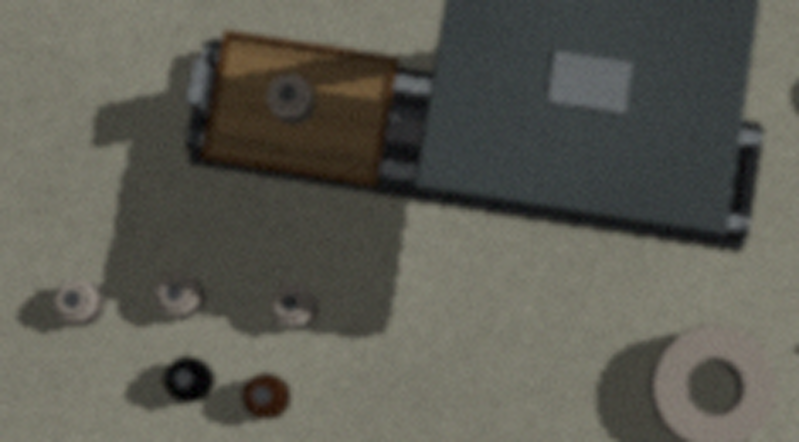

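```bash
python3 - <<'E'
from h import *
s=dict(np.load("scene0.npz"));t=dict(np.load("top0.npz"))
for n,c in(("s",s),("t",t)):
    P=pts(c).reshape(-1,3);Q=P-[139.3,-609,0]
    # tool y axis = (.975,.223), jaw z=(.223,-.975)
    a=Q[:,0]*.975+Q[:,1]*.223;b=Q[:,0]*.223-Q[:,1]*.975
    m=(abs(a)<160)&(abs(b)<160)&(P[:,2]>200)
    for z in range(200,700,20):
        k=m&(P[:,2]>=z)&(P[:,2]<z+20)
        if k.sum()>2: print(n,z-239,k.sum(),'tooly',np.percentile(a[k],[1,99]).round(),'jaw',np.percentile(b[k],[1,99]).round())
print("--hood")
for n,c in(("s",s),("t",t)):
    P=pts(c);m=np.isfinite(P[...,2])&(P[...,2]>265)&(P[...,2]<300)&(P[...,0]>420)&(P[...,1]>-300)&(P[...,1]<120)
    print(n,cv2.minAreaRect(P[m][:,:2].astype(np.float32)),np.median(P[m][:,2]))
    hsv=cv2.cvtColor(c["frame"],cv2.COLOR_RGB2HSV)
    m=(hsv[...,0]<22)&(hsv[...,0]>8)&(hsv[...,1]>100)&(P[...,2]>30)&(P[...,2]<62)&(P[...,0]>480)&(P[...,1]>40)&(P[...,1]<300)
    print(n,'tray',cv2.minAreaRect(P[m][:,:2].astype(np.float32)),m.sum(),P[m].mean(0),np.median(P[m][:,2]))
E
python3 - <<'E'
from cell import robot
import cv2,numpy as np
c=robot.camera("wrist");cv2.imwrite("pics/w0.png",c["frame"][:,:,::-1]);print(c["position"],c["orientation"],c["fx"])
E
```

```text
s -19 60 tooly [-12. 159.] jaw [-56. 157.]
s 1 70 tooly [-8. 14.] jaw [-58.  51.]
s 21 87 tooly [-11.  14.] jaw [-63.  56.]
s 41 96 tooly [-38.  40.] jaw [-91.  82.]
s 61 430 tooly [-35.  41.] jaw [-95.  84.]
s 81 730 tooly [-38.  39.] jaw [-98.  90.]
s 101 223 tooly [-16.  29.] jaw [-54.  14.]
s 121 189 tooly [-22.  26.] jaw [-54.  13.]
s 141 237 tooly [-15.  40.] jaw [-53.  26.]
s 161 33 tooly [26. 41.] jaw [-23.  23.]
t -39 8 tooly [153. 160.] jaw [142. 151.]
t -19 7 tooly [ 8. 10.] jaw [40. 52.]
t 41 37 tooly [-34.  38.] jaw [-90.  66.]
t 61 265 tooly [-36.  38.] jaw [-95.  60.]
t 81 626 tooly [-34.  36.] jaw [-98. -30.]
t 101 94 tooly [-29.  24.] jaw [-97. -37.]
t 121 71 tooly [-19.  22.] jaw [-54. -32.]
t 141 298 tooly [-12.  37.] jaw [-53.   4.]
t 161 44 tooly [-7. 41.] jaw [-40.  -5.]
t 181 120 tooly [ 1. 42.] jaw [-46.  -0.]
t 201 104 tooly [ 5. 41.] jaw [-43.  -7.]
t 221 29 tooly [26. 37.] jaw [-34. -19.]
t 301 22 tooly [40. 43.] jaw [-83. -60.]
t 321 33 tooly [36. 42.] jaw [-94. -71.]
t 341 57 tooly [33. 41.] jaw [-149.  -80.]
t 361 176 tooly [30. 38.] jaw [-158.  -93.]
t 
[... 200 characters left out ...]
.9411144690847
s tray ((578.7136840820312, 149.34304809570312), (158.1029052734375, 122.65433502197266), 82.50479888916016) 1443 [579.62173503 154.91826218  45.29115192] 44.64404469608212
t ((548.6426391601562, -100.62614440917969), (240.29335021972656, 191.45875549316406), 82.34883880615234) 280.0912530931863
t tray ((575.5191040039062, 150.68865966796875), (159.7024688720703, 118.8113784790039), 82.59549713134766) 1757 [574.08493111 150.13554681  44.66146488] 44.375213057466226
[ 219.81079544 -590.5993695   383.87702561] [[ 2.24176827e-01 -9.29427795e-01 -2.93101900e-01]
 [-9.74548402e-01 -2.13922244e-01 -6.70275040e-02]
 [-4.03791048e-04  3.00668002e-01 -9.53728782e-01]] 297.3186396354542
```

View pics/w0.png

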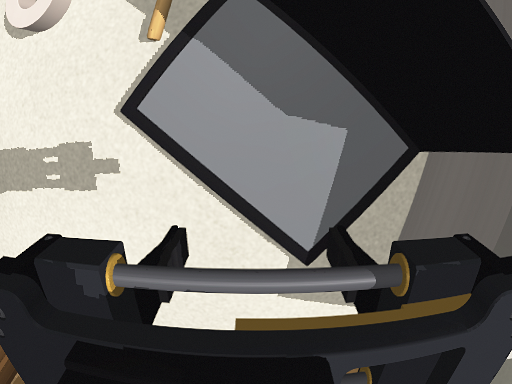

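Run:
```python
import cv2
a=cv2.imread("pics/scene0.png")[0:90,0:200];cv2.imwrite("pics/arm.png",cv2.resize(a,None,fx=4,fy=4))
```

```text
(no output)
```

View pics/arm.png

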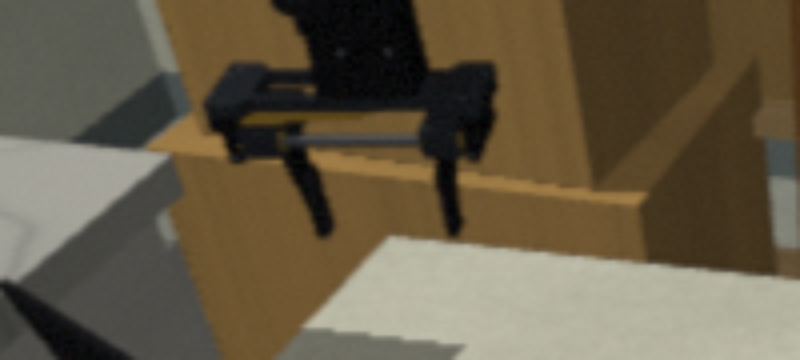

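Run:
```python
from h import *
s=dict(np.load("scene0.npz"));t=dict(np.load("top0.npz"))
th=np.radians(82.4-90) # tray +y dir
# y axis = (cos?,): long side direction at angle 82.4 deg from x
a=np.radians(82.4);Y=np.array([np.cos(a),np.sin(a)]);X=np.array([np.sin(a),-np.cos(a)])
c0=np.array([576.5,150.5])
for n,c in(("s",s),("t",t)):
    P=pts(c).reshape(-1,3);d=P[:,:2]-c0;x=d@X;y=d@Y
    print(n,"rows y, cols x median z")
    xs=list(range(-90,100,10));print('      ',xs)
    for yy in list(range(-130,-70,15))+list(range(70,135,5)):
        r=[]
        for xx in xs:
            k=(abs(x-xx)<5)&(abs(y-yy)<(4 if yy>0 else 7)); r.append(int(np.nanmedian(P[k,2])) if k.sum() else -1)
        print(yy,r)
```

```text
s rows y, cols x median z
       [-90, -80, -70, -60, -50, -40, -30, -20, -10, 0, 10, 20, 30, 40, 50, 60, 70, 80, 90]
-130 [1, 3, 274, 276, 276, 36, 26, 253, 256, 20, 18, 274, 272, 36, 23, 7, 128, 1, 1]
-115 [0, 0, 0, -1, 32, 33, 18, 8, 17, 17, 16, -1, 33, 34, 18, 4, 0, 0, 0]
-100 [0, 0, 3, -1, 32, 33, 19, 8, 17, 18, 15, 8, 32, 33, 19, 5, 0, 0, 0]
-85 [1, 0, -1, 50, 51, 34, 20, 9, 19, 19, 16, 49, 49, 35, 18, 6, 0, 0, 0]
70 [-1, -1, -1, 48, 44, 43, 44, 43, 43, 43, 43, 44, 44, 44, 15, 38, 0, 0, 0]
75 [-1, -1, -1, 49, 48, 47, 48, 47, 46, 46, 48, 47, 46, 47, 15, 37, 0, 0, 0]
80 [-1, -1, -1, 48, 50, 49, 49, 51, 69, 72, 64, 68, 49, 49, 15, 7, -1, 0, 0]
85 [-1, 0, 2, -1, -1, 35, -1, 99, 99, 97, 98, 69, 33, 34, 20, 5, 0, 0, 0]
90 [-1, 0, 2, -1, -1, -1, -1, 98, 99, 97, 97, 62, 33, 33, 24, 6, 0, 0, 0]
95 [-1, -1, -1, -1, -1, -1, -1, 32, 33, 33, 34, 35, 34, 34, 24, 5, 0, 0, 0]
100 [-1, -1, -1, -1, -1, -1, -1, 33, 33, 33, 34, 34, 33, 31, 10, 1, 0, 0, 0]
105 [0, 0, 0, 0, -1, 0, 0, 0, 0, 0, 0, 0, 0, 0, 0, 0, 0, 0, 0]
110 [0, 0, 0, 0, 0, 0, 0, 0, 0, 0, 0, 0, 0, 0, 0, 0, 0, 0, 0]
115 [0, 0, 0, 0, 0,
[... 896 characters left out ...]
0, 0, 7, 29, 35, 34, 84, 95, 99, 96, 93, 33, 34, 29, -1, 2, -2, 0]
90 [0, 0, 0, 2, 23, 35, 32, 46, 99, 99, 97, 96, 33, 32, 31, 6, 1, 0, 0]
95 [0, -1, 0, 5, 18, 31, 32, 33, -1, 97, 94, -1, 33, 32, 31, 4, 0, 1, 0]
100 [3, 0, -1, 1, 12, 30, 30, 32, -1, -1, -1, -1, -1, 31, 34, 1, -2, 1, -3]
105 [-1, 1, 0, 1, 2, -1, 3, -1, 2, -1, -1, -1, -1, -1, -1, 1, 0, 0, -2]
110 [0, -1, 4, -2, 2, -1, 2, 0, -1, 0, -1, -1, -1, 0, 1, -1, 0, 0, 0]
115 [2, -1, 4, 0, 0, 0, -1, 0, 2, 0, 3, 0, -1, 0, -2, -1, 0, 1, 0]
120 [0, 0, 0, -2, 0, -1, -1, 0, 2, 0, 1, 0, 0, 0, -2, -1, -1, 0, 1]
125 [-1, 0, 0, -3, 1, -1, 0, 0, 1, -3, 0, 0, 0, 0, -1, 0, -2, 1, 1]
130 [-1, 0, 0, -2, 3, -2, 0, 0, 2, -1, -1, 0, 0, 0, 0, -2, 0, 0, 1]
```

Scene crop: the three off-white moulds sit at crop pixels (228,160), (383,190) and (522,200), clear of the brown (263,80) and black (362,107) ones. I'll take the two furthest from the base, M1 (400,347) and M2 (408,256). M3 (400,153) stays as the spare.

```bash
cat >> h.py <<'E'
A=np.radians(82.4);Y=np.array([np.cos(A),np.sin(A)]);X=np.array([np.sin(A),-np.cos(A)])
TR=np.array([577.1,150.0])
def tray(x,y): return TR+X*x+Y*y
def plan(o,targets):
    R=np.array(o["tool_rot"]);p=np.array(o["ee_pos"]);b0=np.arctan2(R[1,2],R[0,2])
    print("t",round(o["time"],2),"p",p.round(1),"jaw deg",np.degrees(b0).round(1),"gap",round(o["finger_gap"],1),"F",np.round(o["contact_force"],1))
    for t in targets:
        s=R.T@(np.array(t[:3])-p)/10
        tw=(-(np.radians(t[3])-b0)+np.pi)%(2*np.pi)-np.pi
        print(t,"->",s.round(2).tolist(),"turn",round(tw,3))
E
python3 - <<'E'
from cell import robot
from h import *
print(tray(-12,50),tray(0,-46),tray(0,92))
plan(robot.get_obs(),[(300,-530,340,-77),(520,-300,360,-40),(580,0,360,-20),(530,200,300,-7.6),(400,347,120,-7.6)])
E
```

```text
[571.81823303 201.1478537 ] [571.01620605 104.40408515] [589.2675879 241.1918297]
t 0.15 p [ 139.3 -609.   239. ] jaw deg -77.1 gap 86.9 F [-0.3 -0.5  0. ]
(300, -530, 340, -77) -> [-10.1, 17.43, -4.13] turn -0.002
(520, -300, 360, -40) -> [-12.08, 44.0, -21.65] turn -0.648
(580, 0, 360, -20) -> [-12.06, 56.54, -49.55] turn -0.997
(530, 200, 300, -7.6) -> [-6.03, 56.13, -70.16] turn -1.213
(400, 347, 120, -7.6) -> [11.99, 46.73, -87.37] turn -1.213
```

Request:
step_arm([
  [[-10, 17.4, -4], 0, 6],
  [[-10, 17.4, -4], 0, 6],
  [[-10, 17.4, -4], 0, 6],
  [[-10, 17.4, -4], 0, 6],
  [[-12, 44, -21.6], -0.5, 6],
  [[-12, 44, -21.6], -0.5, 6],
  [[-12, 44, -21.6], -0.5, 6],
  [[-12, 44, -21.6], -0.5, 6],
  [[-12, 44, -21.6], -0.65, 6],
  [[-12, 44, -21.6], -0.65, 6],
  [[-12, 44, -21.6], -0.65, 6],
  [[-12, 56.5, -49.5], -1.0, 6],
  [[-12, 56.5, -49.5], -1.0, 6],
  [[-12, 56.5, -49.5], -1.0, 6],
  [[-12, 56.5, -49.5], -1.0, 6],
  [[-12, 56.5, -49.5], -1.0, 6],
  [[-12, 56.5, -49.5], -1.0, 6],
  [[-12, 56.5, -49.5], -1.0, 6],
], force=12)

```text
time: 1.95
ee_pos: [579.6, 7.0, 359.5]
tool_rot: [[-0.0, 0.33, 0.944], [0.003, 0.944, -0.33], [-1.0, 0.003, -0.001]]
contact_force: [0.2, 1.1, 0.4]
finger_gap: 60.2
```

Run:
```python
from cell import robot
from h import *
plan(robot.get_obs(),[(530,200,300,-7.6),(400,347,150,-7.6),(400,347,25,-7.6)])
```

```text
t 1.95 p [579.6   7.  359.5] jaw deg -19.3 gap 60.2 F [0.2 1.1 0.4]
(530, 200, 300, -7.6) -> [6.01, 16.56, -11.04] turn -0.204
(400, 347, 150, -7.6) -> [21.05, 26.11, -28.15] turn -0.204
(400, 347, 25, -7.6) -> [33.55, 26.08, -28.13] turn -0.204
```

Request:
step_arm([
  [[6, 16.6, -11], -0.2, 6],
  [[6, 16.6, -11], -0.2, 6],
  [[6, 16.6, -11], -0.2, 6],
  [[6, 16.6, -11], -0.2, 6],
  [[6, 16.6, -11], -0.2, 6],
  [[21, 26.1, -28.1], -0.2, 6],
  [[21, 26.1, -28.1], -0.2, 6],
  [[21, 26.1, -28.1], -0.2, 6],
  [[21, 26.1, -28.1], -0.2, 6],
  [[21, 26.1, -28.1], -0.2, 6],
  [[21, 26.1, -28.1], -0.2, 6],
  [[21, 26.1, -28.1], -0.2, 6],
])

```text
time: 3.15
ee_pos: [403.7, 339.8, 149.1]
tool_rot: [[-0.001, 0.144, 0.99], [-0.001, 0.99, -0.144], [-1.0, -0.001, -0.001]]
contact_force: [0.8, -0.1, 0.9]
finger_gap: 59.8
```

Run:
```python
from cell import robot
from h import *
plan(robot.get_obs(),[(400,347,25,-7.6)])
for n in("scene","wrist"):
    c=robot.camera(n);cv2.imwrite(f"pics/{n}1.png",c["frame"][:,:,::-1]);np.savez(f"{n}1.npz",**c)
```

```text
t 3.15 p [403.7 339.8 149.1] jaw deg -8.3 gap 59.8 F [ 0.8 -0.1  0.9]
(400, 347, 25, -7.6) -> [12.41, 0.67, -0.46] turn -0.012
```

View pics/scene1.png

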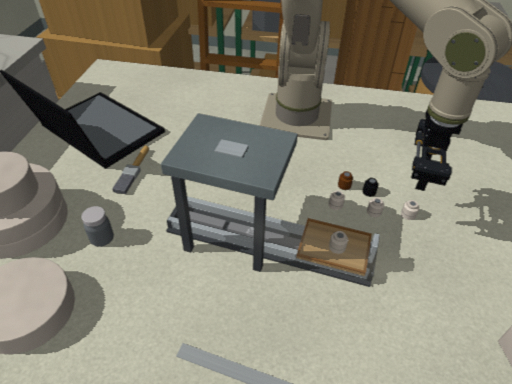

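View pics/wrist1.png

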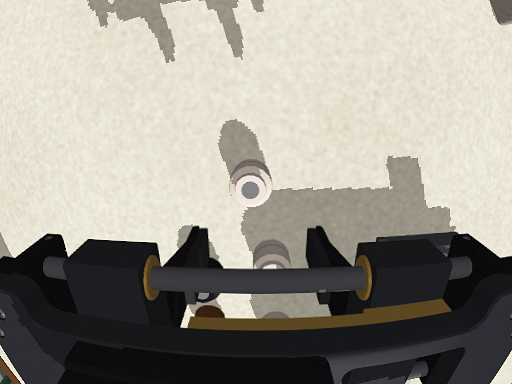

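```bash
cat >> h.py <<'E'
def fray(c,u,v,h):
    a=(u-c["cx"]);b=(v-c["cy"]);r=np.hypot(a,b);th=r/c["fx"]
    d=np.array(c["orientation"])@np.array([np.sin(th)*a/r,np.sin(th)*b/r,np.cos(th)])
    p=np.array(c["position"]);return p+d*(h-p[2])/d[2]
E
python3 - <<'E'
from h import *
w=dict(np.load("wrist1.npz"));print(w["position"].round(1))
for u,v in((250,189),(272,262)): print(fray(w,u,v,44).round(1))
P=pts(dict(np.load("scene1.npz"))).reshape(-1,3);d=P[:,:2]-[403.7,339.8]
a=d@[.144,.99];b=d@[.99,-.144]
m=(abs(a)<140)&(abs(b)<150)&(P[:,2]>130)
for z in range(130,640,20):
    k=m&(P[:,2]>=z)&(P[:,2]<z+20)
    if k.sum()>2: print(z-149,k.sum(),'tooly',np.percentile(a[k],[1,99]).round(),'jaw',np.percentile(b[k],[1,99]).round())
E
```

```text
[416.6 421.5 294.8]
[399.5 347.1  44. ]
[409.3 270.5  44. ]
-19 55 tooly [-10.  12.] jaw [35. 41.]
1 40 tooly [-9. 11.] jaw [36. 43.]
21 33 tooly [-3. 12.] jaw [-38. -29.]
41 117 tooly [-36.  38.] jaw [-76.  89.]
61 449 tooly [-36.  37.] jaw [-82.  94.]
81 837 tooly [-36.  37.] jaw [-85.  96.]
101 218 tooly [-23.  27.] jaw [-36.  19.]
121 161 tooly [-21.  23.] jaw [-5. 19.]
141 194 tooly [-36.  38.] jaw [-40.  39.]
161 220 tooly [-34.  37.] jaw [-6. 39.]
181 379 tooly [-41.  41.] jaw [-2. 44.]
201 388 tooly [-39.  40.] jaw [ 2. 44.]
221 386 tooly [-39.  40.] jaw [ 0. 43.]
241 401 tooly [-39.  38.] jaw [ 2. 43.]
261 384 tooly [-39.  37.] jaw [ 4. 43.]
281 381 tooly [-49.  44.] jaw [ 4. 56.]
301 602 tooly [-77.  55.] jaw [-10.  62.]
321 888 tooly [-93.  60.] jaw [-12.  64.]
341 1160 tooly [-129.   56.] jaw [-29.  63.]
361 1650 tooly [-136.   48.] jaw [-34.  58.]
381 1390 tooly [-135.   30.] jaw [-44.  46.]
401 99 tooly [-88. -29.] jaw [-20.   3.]
```

M1 is confirmed by the wrist view at (399.5, 347.1), where it appears at pixel (250,189). Picking it now.

Request:
step_arm([
  [[5, 0.7, -0.4], 0, 6],
  [[9, 0.7, -0.4], 0, 6],
  [[12.4, 0.7, -0.4], 0, 6],
  [[12.4, 0.7, -0.4], 0, 6],
  [[12.4, 0.7, -0.4], 0, 3.5],
  [[12.4, 0.7, -0.4], 0, 3.5],
  [[12.4, 0.7, -0.4], 0, 3.5],
  [[12.4, 0.7, -0.4], 0, 3.5],
  [[12.4, 0.7, -0.4], 0, 3.5],
  [[9, 0.7, -0.4], 0, 3.5],
  [[4, 0.7, -0.4], 0, 3.5],
  [[-1, 0.7, -0.4], 0, 3.5],
  [[-1, 0.7, -0.4], 0, 3.5],
], force=12)

```text
time: 4.55
ee_pos: [403.2, 350.3, 166.6]
tool_rot: [[0.009, 0.145, 0.989], [0.006, 0.989, -0.145], [-1.0, 0.007, 0.008]]
contact_force: [0.2, 1.0, -1.5]
finger_gap: 39.4
```

Run:
```python
from cell import robot
from h import *
p=tray(-12,50)
plan(robot.get_obs(),[(*p,160,-7.6),(*p,70,-7.6)])
```

```text
t 4.55 p [403.2 350.3 166.6] jaw deg -8.3 gap 39.4 F [ 0.2  1.  -1.5]
(np.float64(571.8182330298376), np.float64(201.14785369566255), 160, -7.6) -> [0.73, -12.32, 18.84] turn -0.013
(np.float64(571.8182330298376), np.float64(201.14785369566255), 70, -7.6) -> [9.73, -12.38, 18.77] turn -0.013
```

Request:
step_arm([
  [[0.6, -3, 4.5], 0, 3.5],
  [[0.6, -6, 9], 0, 3.5],
  [[0.6, -9, 14], 0, 3.5],
  [[0.6, -12.4, 18.8], -0.01, 3.5],
  [[0.6, -12.4, 18.8], -0.01, 3.5],
  [[0.6, -12.4, 18.8], -0.01, 3.5],
  [[0.6, -12.4, 18.8], -0.01, 3.5],
  [[0.6, -12.4, 18.8], -0.01, 3.5],
])

```text
time: 5.35
ee_pos: [568.0, 198.9, 153.8]
tool_rot: [[-0.0, 0.134, 0.991], [0.0, 0.991, -0.134], [-1.0, 0.0, -0.0]]
contact_force: [-0.4, -0.7, -1.0]
finger_gap: 39.4
```

Run:
```python
from cell import robot
from h import *
p=tray(-12,50)
plan(robot.get_obs(),[(*p,100,-7.6),(*p,70,-7.6)])
for n in("scene","wrist"):
    c=robot.camera(n);cv2.imwrite(f"pics/{n}2.png",c["frame"][:,:,::-1]);np.savez(f"{n}2.npz",**c)
a=cv2.imread("pics/scene2.png")[120:290,270:440]
b=cv2.imread("pics/wrist2.png")
cv2.imwrite("pics/m2.png",cv2.resize(a,None,fx=3,fy=3))
```

```text
t 5.35 p [568.  198.9 153.8] jaw deg -7.7 gap 39.4 F [-0.4 -0.7 -1. ]
(np.float64(571.8182330298376), np.float64(201.14785369566255), 100, -7.6) -> [5.38, 0.28, 0.34] turn -0.001
(np.float64(571.8182330298376), np.float64(201.14785369566255), 70, -7.6) -> [8.38, 0.27, 0.34] turn -0.001
```

View pics/m2.png

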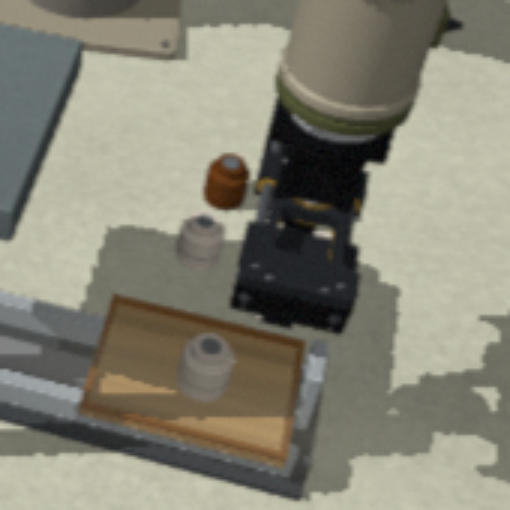

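View pics/wrist2.png

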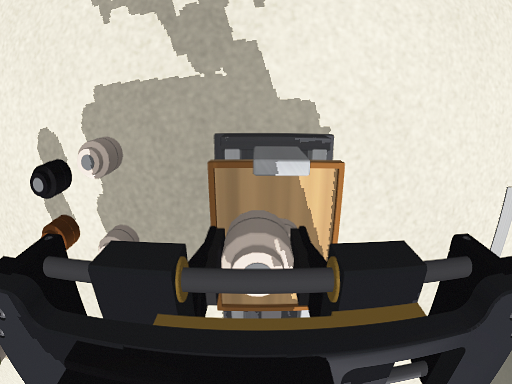

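Run:
```python
from h import *
w=dict(np.load("wrist2.npz"))
for u,v,h in((210,162,50),(343,163,50),(253,147,99),(310,147,99),(253,174,99),(310,174,99)):
    p=fray(w,u,v,h);d=p[:2]-TR;print((u,v),p.round(1),"tray xy",(d@X).round(1),(d@Y).round(1))
```

```text
(210, 162) [531.8 235.9  50. ] tray xy -56.2 79.1
(343, 163) [646.7 220.2  50. ] tray xy 59.7 78.8
(253, 147) [571.9 251.   99. ] tray xy -18.5 99.4
(310, 147) [610.6 246.2  99. ] tray xy 20.5 99.8
(253, 174) [569.4 232.3  99. ] tray xy -18.5 80.5
(310, 174) [608.9 227.1  99. ] tray xy 21.3 80.7
```

```bash
sed -i 's/^TR=.*/TR=np.array([578.7,148.8])/' h.py
python3 - <<'E'
from cell import robot
from h import *
p=tray(-14,51)
plan(robot.get_obs(),[(*p,100,-7.6),(*p,70,-7.6)])
E
```

```text
t 5.45 p [568.1 198.8 153.8] jaw deg -7.7 gap 39.3 F [-0.1 -0.7 -1.6]
(np.float64(571.5680583395917), np.float64(201.20358201642836), 100, -7.6) -> [5.38, 0.29, 0.31] turn -0.001
(np.float64(571.5680583395917), np.float64(201.20358201642836), 70, -7.6) -> [8.38, 0.29, 0.31] turn -0.001
```

Request:
step_arm([
  [[3, 0.3, 0.3], 0, 3.5],
  [[6, 0.3, 0.3], 0, 3.5],
  [[7.6, 0.3, 0.3], 0, 3.5],
  [[8, 0.3, 0.3], 0, 3.5],
  [[8.1, 0.3, 0.3], 0, 3.5],
  [[8.1, 0.3, 0.3], 0, 3.5],
])

```text
time: 6.05
ee_pos: [572.9, 200.6, 73.8]
tool_rot: [[0.002, 0.135, 0.991], [0.0, 0.991, -0.135], [-1.0, 0.001, 0.002]]
contact_force: [-0.0, 0.4, -0.5]
finger_gap: 39.0
```

Run:
```python
from cell import robot
from h import *
p=tray(-14,51)
plan(robot.get_obs(),[(*p,70,-7.6)])
c=robot.camera("wrist");cv2.imwrite(f"pics/w3.png",c["frame"][:,:,::-1])
c=robot.camera("scene");cv2.imwrite("pics/s3.png",cv2.resize(c["frame"][180:290,270:400,::-1],None,fx=5,fy=5,interpolation=2))
```

```text
t 6.05 p [572.9 200.6  73.8] jaw deg -7.8 gap 39.0 F [-0.   0.4 -0.5]
(np.float64(571.5680583395917), np.float64(201.20358201642836), 70, -7.6) -> [0.38, 0.04, -0.15] turn -0.003
```

View pics/s3.png

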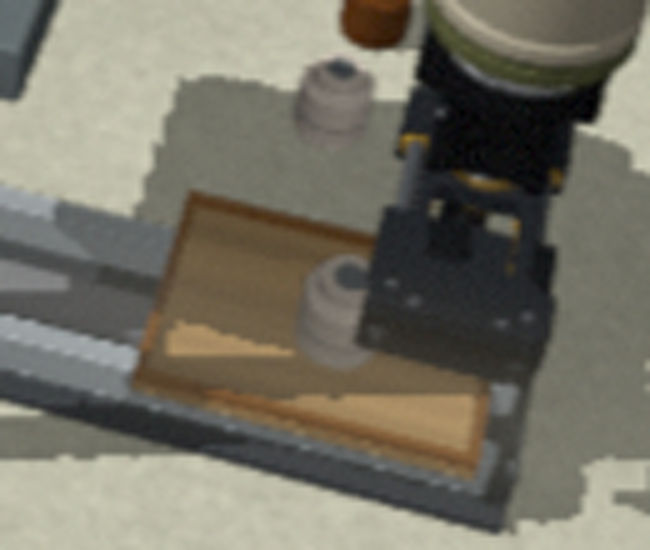

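Request:
step_arm([
  [[0.2, 0, -0.1], 0, 3.5],
  [[0.3, 0, -0.1], 0, 3.5],
  [[0.3, 0, -0.1], 0, 3.5],
])

```text
time: 6.45
ee_pos: [571.9, 200.9, 71.1]
tool_rot: [[0.002, 0.135, 0.991], [0.001, 0.991, -0.135], [-1.0, 0.001, 0.002]]
contact_force: [-1.9, -0.6, 9.6]
finger_gap: 39.2
```

Request:
step_arm([
  [[-0.1, 0, 0], 0, 3.5],
  [[-0.1, 0, 0], 0, 4.2],
  [[-0.1, 0, 0], 0, 5],
  [[-0.1, 0, 0], 0, 5],
  [[-0.1, 0, 0], 0, 5],
  [[-2, 0, 0], 0, 5],
  [[-5, 0, 0], 0, 5],
  [[-10, 0, 0], 0, 5],
  [[-10, 0, 0], 0, 5],
  [[-10, 0, 0], 0, 5],
])

```text
time: 7.45
ee_pos: [572.0, 200.4, 170.7]
tool_rot: [[0.002, 0.136, 0.991], [0.0, 0.991, -0.136], [-1.0, 0.001, 0.002]]
contact_force: [0.4, 0.1, -0.7]
finger_gap: 49.8
```

Run:
```python
from cell import robot
from h import *
plan(robot.get_obs(),[(408.5,256,150,-7.6),(408.5,256,25,-7.6)])
c=robot.camera("wrist");cv2.imwrite(f"pics/w4.png",c["frame"][:,:,::-1]);np.savez("w4.npz",**c)
c=robot.camera("scene");cv2.imwrite("pics/s4.png",cv2.resize(c["frame"][180:290,270:400,::-1],None,fx=5,fy=5,interpolation=2))
```

```text
t 7.45 p [572.  200.4 170.7] jaw deg -7.8 gap 49.8 F [ 0.4  0.1 -0.7]
(408.5, 256, 150, -7.6) -> [2.03, 3.29, -16.95] turn -0.004
(408.5, 256, 25, -7.6) -> [14.53, 3.28, -16.98] turn -0.004
```

View pics/w4.png

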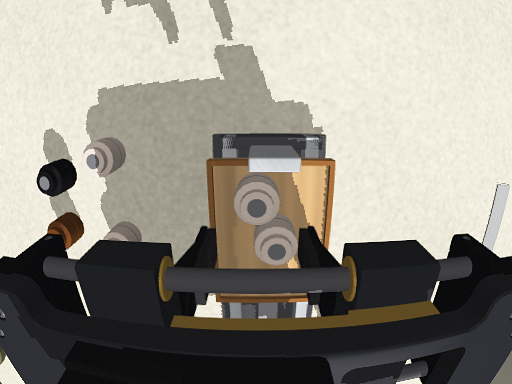

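The wrist view shows M1 upright on the tray at (257,205), next to mould_a at (277,248), with a gap between them. M2 is at (95,160) and the black one at (43,182). Measuring, then fetching M2.

Run:
```python
from h import *
w=dict(np.load("w4.npz"))
for u,v,h in((257,208,88),(277,250,88),(92,161,44)):
    p=fray(w,u,v,h);d=p[:2]-TR;print((u,v),p.round(1),"tray xy",(d@X).round(1),(d@Y).round(1))
```

```text
(257, 208) [571.5 198.3  88. ] tray xy -13.6 48.1
(277, 250) [583.5 157.2  88. ] tray xy 3.6 9.0
(92, 161) [406.9 254.7  44. ] tray xy -184.3 82.2
```

Request:
step_arm([
  [[1, 1, -4], 0, 6],
  [[2, 2, -8], 0, 6],
  [[2, 3.2, -12], 0, 6],
  [[2, 3.2, -17], 0, 6],
  [[2, 3.2, -17], 0, 6],
  [[2, 3.2, -17], 0, 6],
  [[2, 3.2, -17], 0, 6],
])

```text
time: 8.25
ee_pos: [408.0, 254.3, 149.1]
tool_rot: [[-0.0, 0.137, 0.991], [-0.0, 0.991, -0.137], [-1.0, -0.0, -0.0]]
contact_force: [-0.8, 0.1, -0.7]
finger_gap: 60.0
```

Run:
```python
from cell import robot
from h import *
plan(robot.get_obs(),[(408.5,256,25,-7.6)])
c=robot.camera("wrist");cv2.imwrite(f"pics/w5.png",c["frame"][:,:,::-1]);np.savez("w5.npz",**c)
```

```text
t 8.25 p [408.  254.3 149.1] jaw deg -7.9 gap 60.0 F [-0.8  0.1 -0.7]
(408.5, 256, 25, -7.6) -> [12.41, 0.17, 0.03] turn -0.005
```

View pics/w5.png

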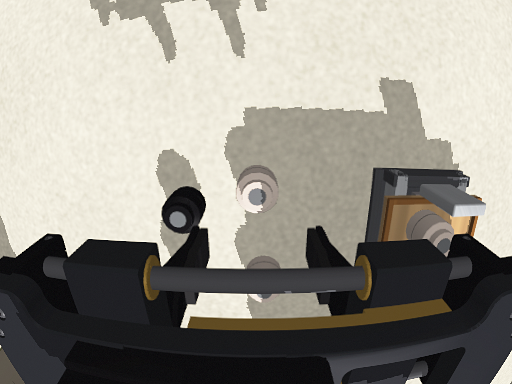

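Request:
step_arm([
  [[5, 0.1, 0], 0, 5.6],
  [[9, 0.1, 0], 0, 5.6],
  [[12, 0.1, 0], 0, 5.6],
  [[12.3, 0.1, 0], 0, 5.6],
  [[12.3, 0.1, 0], 0, 3.5],
  [[12.3, 0.1, 0], 0, 3.5],
  [[12.3, 0.1, 0], 0, 3.5],
  [[12.3, 0.1, 0], 0, 3.5],
  [[9, 0.1, 0], 0, 3.5],
  [[4, 0.1, 0], 0, 3.5],
  [[-2, 0.1, 0], 0, 3.5],
  [[-2, 0.1, 0], 0, 3.5],
  [[-2, 0.1, 0], 0, 3.5],
], force=12)

```text
time: 9.6
ee_pos: [408.5, 256.3, 171.5]
tool_rot: [[0.005, 0.136, 0.991], [0.001, 0.991, -0.136], [-1.0, 0.001, 0.004]]
contact_force: [-0.0, 0.2, -2.0]
finger_gap: 39.6
```

Run:
```python
from cell import robot
from h import *
p=tray(2,-44)
plan(robot.get_obs(),[(*p,165,-7.6),(*p,73,-7.6)])
```

```text
t 9.6 p [408.5 256.3 171.5] jaw deg -7.8 gap 39.6 F [-0.   0.2 -2. ]
(np.float64(574.8631499091897), np.float64(104.92200344841793), 165, -7.6) -> [0.72, -12.73, 18.53] turn -0.004
(np.float64(574.8631499091897), np.float64(104.92200344841793), 73, -7.6) -> [9.92, -12.74, 18.49] turn -0.004
```

Request:
step_arm([
  [[0.5, -3, 4.5], 0, 3.5],
  [[0.5, -6, 9], 0, 3.5],
  [[0.5, -9.5, 14], 0, 3.5],
  [[0.5, -12.7, 18.5], 0, 3.5],
  [[0.5, -12.7, 18.5], 0, 3.5],
  [[0.5, -12.7, 18.5], 0, 3.5],
  [[4, -12.7, 18.5], 0, 3.5],
  [[7, -12.7, 18.5], 0, 3.5],
  [[9, -12.7, 18.5], 0, 3.5],
  [[9.5, -12.7, 18.5], 0, 3.5],
  [[9.5, -12.7, 18.5], 0, 3.5],
])

```text
time: 10.7
ee_pos: [571.5, 106.0, 72.9]
tool_rot: [[-0.004, 0.134, 0.991], [-0.0, 0.991, -0.134], [-1.0, -0.001, -0.003]]
contact_force: [0.7, -0.7, -1.1]
finger_gap: 39.5
```

Run:
```python
from cell import robot
from h import *
p=tray(2,-44)
plan(robot.get_obs(),[(*p,71,-7.6)])
c=robot.camera("wrist");cv2.imwrite(f"pics/w6.png",c["frame"][:,:,::-1]);np.savez("w6.npz",**c)
```

```text
t 10.7 p [571.5 106.   72.9] jaw deg -7.7 gap 39.5 F [ 0.7 -0.7 -1.1]
(np.float64(574.8631499091897), np.float64(104.92200344841793), 71, -7.6) -> [0.19, -0.06, 0.35] turn -0.002
```

View pics/w6.png

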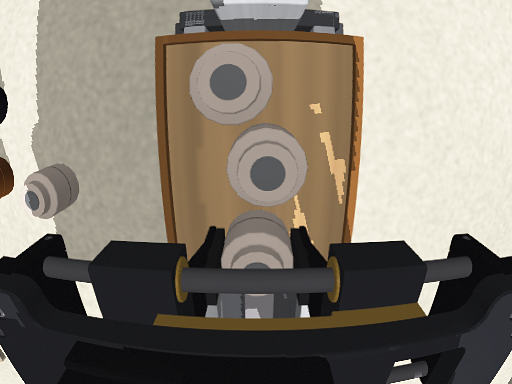

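The wrist view shows M1 at (230,82) and mould_a at (267,168), both upright. The held M2 at (258,250) is clear of mould_a and inside the lip. Setting it down.

Request:
step_arm([
  [[0.2, 0, 0], 0, 3.5],
  [[0.2, 0, 0], 0, 3.5],
])

```text
time: 10.95
ee_pos: [573.3, 105.2, 72.3]
tool_rot: [[-0.0, 0.135, 0.991], [-0.0, 0.991, -0.135], [-1.0, -0.0, -0.0]]
contact_force: [-0.2, -0.1, -0.2]
finger_gap: 39.6
```

Request:
step_arm([
  [[0.1, 0, 0], 0, 3.5],
  [[0.2, 0, 0], 0, 3.5],
  [[0.2, 0, 0], 0, 3.5],
])

```text
time: 11.25
ee_pos: [573.7, 105.2, 71.4]
tool_rot: [[0.001, 0.136, 0.991], [-0.0, 0.991, -0.136], [-1.0, -0.0, 0.001]]
contact_force: [-3.0, -0.8, 7.8]
finger_gap: 39.0
```

Request:
step_arm([
  [[-0.1, 0, 0], 0, 3.5],
  [[-0.1, 0, 0], 0, 4.2],
  [[-0.1, 0, 0], 0, 5],
  [[-0.1, 0, 0], 0, 5],
  [[-0.1, 0, 0], 0, 5],
  [[-2, 0, 0], 0, 5],
  [[-5, 0, 0], 0, 5],
  [[-9, 0, 0], 0, 5],
  [[-9, 0, 0], 0, 5],
  [[-9, 0, 0], 0, 5],
])

```text
time: 12.25
ee_pos: [574.0, 105.1, 161.3]
tool_rot: [[0.002, 0.136, 0.991], [-0.0, 0.991, -0.136], [-1.0, 0.0, 0.002]]
contact_force: [0.7, -0.2, -0.7]
finger_gap: 49.8
```

Run:
```python
from cell import robot
from h import *
o=robot.get_obs()
c=robot.camera("wrist");cv2.imwrite(f"pics/w7.png",c["frame"][:,:,::-1]);np.savez("w7.npz",**c)
# hood edge
for n in("scene0","top0"):
    c=dict(np.load(n+".npz"));P=pts(c)
    m=np.isfinite(P[...,2])&(P[...,2]>268)&(P[...,2]<292)&(P[...,0]>420)&(P[...,1]>-300)&(P[...,1]<120)
    d=P[m][:,:2]-TR;x=d@X;y=d@Y
    print(n,"hood x",np.percentile(x,[.5,99.5]).round(1),"y",np.percentile(y,[.5,99.5]).round(1))
plan(o,[(*tray(0,260),170,60)])
print(np.array(o["joints"]).round(2))
```

```text
scene0 hood x [-88.2 100. ] y [-369.1 -131.5]
top0 hood x [-91.8  96.4] y [-369.7 -132.6]
t 12.25 p [574.  105.1 161.3] jaw deg -7.8 gap 49.8 F [ 0.7 -0.2 -0.7]
(np.float64(613.0866614668519), np.float64(406.51604046540086), 170, 60) -> [-0.87, 30.39, -0.22] turn -1.183
[ 0.33  0.39 -0.73  1.65  0.27  1.21 -0.59]
```

View pics/w7.png

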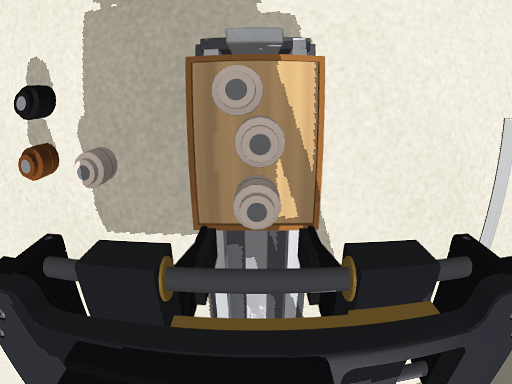

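Three moulds stand on the tray at wrist pixels (237,90), (260,143) and (257,208), and the spare stands at (95,168). The hood edge is at tray y≈-132. Next I check the gripper body profile, because the tool can only point down and the hood limits how far the fingers alone can push.

Run:
```python
from h import *
for f,c0,yy,zz,z0 in (("scene1",[403.7,339.8],[.144,.99],[.99,-.144],149.1),("scene0",[139.3,-609],[.975,.223],[.223,-.975],239)):
    P=pts(dict(np.load(f+".npz"))).reshape(-1,3);d=P[:,:2]-c0
    a=d@yy;b=d@zz;z=P[:,2]-z0
    for lo,hi in((55,65),(65,75),(75,85),(85,92),(92,100)):
        for sg in(1,-1):
            k=(sg*b>lo)&(sg*b<hi)&(abs(a)<60)&(z>25)&(z<180)
            if k.sum()>3: print(f,sg*lo,k.sum(),"z",np.percentile(z[k],[2,50,98]).round(),"ty",np.percentile(a[k],[2,98]).round())
```

```text
scene1 55 48 z [59. 94. 98.] ty [-36.  26.]
scene1 -55 23 z [63. 77. 94.] ty [-36. -22.]
scene1 65 91 z [93. 96. 97.] ty [-35.  34.]
scene1 -65 25 z [71. 91. 96.] ty [-35. -25.]
scene1 75 148 z [53. 95. 97.] ty [-36.  38.]
scene1 -75 46 z [60. 75. 96.] ty [-36. -21.]
scene1 85 314 z [53. 68. 97.] ty [-36.  37.]
scene1 -85 11 z [76. 96. 97.] ty [-36. -27.]
scene1 92 221 z [77. 89. 97.] ty [-33.  36.]
scene0 55 105 z [42. 85. 96.] ty [-33.  39.]
scene0 -55 103 z [28. 77. 97.] ty [-19.  40.]
scene0 65 88 z [59. 92. 97.] ty [-36.  39.]
scene0 -65 79 z [59. 87. 97.] ty [-32.  41.]
scene0 75 100 z [57. 89. 97.] ty [-35.  39.]
scene0 -75 81 z [57. 93. 97.] ty [-34.  39.]
scene0 85 37 z [79. 95. 97.] ty [-41.  39.]
scene0 -85 94 z [54. 79. 98.] ty [-38.  39.]
scene0 -92 66 z [77. 91. 97.] ty [-34.  37.]
```

Run:
```python
from cell import robot
from h import *
plan(robot.get_obs(),[(*tray(0,175),170,82.4),(*tray(0,175),60,82.4)])
```

```text
t 12.3 p [573.4 104.8 160.2] jaw deg -7.8 gap 50.1 F [-0.1 -0.4 -0.8]
(np.float64(601.8448682949964), np.float64(322.2627195440198), 170, 82.4) -> [-0.99, 21.93, -0.13] turn -1.574
(np.float64(601.8448682949964), np.float64(322.2627195440198), 60, 82.4) -> [10.01, 21.93, -0.13] turn -1.574
```

Request:
step_arm([
  [[-1, 5, 0], 0, 8.7],
  [[-1, 10, 0], 0, 8.7],
  [[-1, 15, 0], 0, 8.7],
  [[-1, 22, -0.1], -0.14, 8.7],
  [[-1, 22, -0.1], -0.28, 8.7],
  [[-1, 22, -0.1], -0.42, 8.7],
  [[-1, 22, -0.1], -0.56, 8.7],
  [[-1, 22, -0.1], -0.7, 8.7],
  [[-1, 22, -0.1], -0.84, 8.7],
  [[-1, 22, -0.1], -0.98, 8.7],
  [[-1, 22, -0.1], -1.12, 8.7],
  [[-1, 22, -0.1], -1.26, 8.7],
  [[-1, 22, -0.1], -1.4, 8.7],
  [[-1, 22, -0.1], -1.57, 8.7],
  [[-1, 22, -0.1], -1.57, 8.7],
  [[-1, 22, -0.1], -1.57, 8.7],
  [[-1, 22, -0.1], -1.57, 8.7],
])

```text
time: 14.0
ee_pos: [602.1, 323.1, 170.0]
tool_rot: [[-0.001, -0.99, 0.14], [-0.0, 0.14, 0.99], [-1.0, 0.001, -0.0]]
contact_force: [0.6, 0.1, 0.6]
finger_gap: 86.9
```

```bash
cat >> h.py <<'E'
def ty(o): 
    d=np.array(o["ee_pos"][:2])-TR; return (d@X).round(1),(d@Y).round(1)
E
python3 - <<'E'
from cell import robot
from h import *
o=robot.get_obs();print(ty(o),np.array(o["joints"]).round(2))
plan(o,[(*tray(0,175),60,82.4),(*tray(0,156),60,82.4)])
E
```

```text
(np.float64(0.2), np.float64(175.8)) [ 0.08  0.71 -1.01  1.34  0.59  1.41  0.52]
t 14.0 p [602.1 323.1 170. ] jaw deg 82.0 gap 86.9 F [0.6 0.1 0.6]
(np.float64(601.8448682949964), np.float64(322.2627195440198), 60, 82.4) -> [11.0, 0.01, -0.08] turn -0.007
(np.float64(599.3319968801111), np.float64(303.4296242792405), 60, 82.4) -> [11.0, -0.0, -1.98] turn -0.007
```

Request:
step_arm([
  [[5, 0, -0.1], 0, 8.7],
  [[9, 0, -0.1], 0, 8.7],
  [[11, 0, -0.5], 0, 8.7],
  [[11, 0, -1], 0, 8.7],
  [[11, 0, -1.5], 0, 8.7],
  [[11, 0, -1.9], 0, 8.7],
  [[11, 0, -1.9], 0, 8.7],
])

```text
time: 14.7
ee_pos: [600.7, 303.9, 62.2]
tool_rot: [[0.002, -0.99, 0.138], [0.0, 0.138, 0.99], [-1.0, -0.002, 0.001]]
contact_force: [0.1, -0.6, 0.0]
finger_gap: 87.6
```

Run:
```python
from cell import robot
from h import *
o=robot.get_obs();print(ty(o),o["ee_pos"],np.round(o["contact_force"],1))
c=robot.camera("wrist");cv2.imwrite(f"pics/w8.png",c["frame"][:,:,::-1])
c=robot.camera("scene");cv2.imwrite("pics/s8.png",c["frame"][:,:,::-1])
```

```text
(np.float64(1.3), np.float64(156.6)) [600.70332647 303.87826485  62.24701498] [ 0.1 -0.6  0. ]
```

View pics/s8.png

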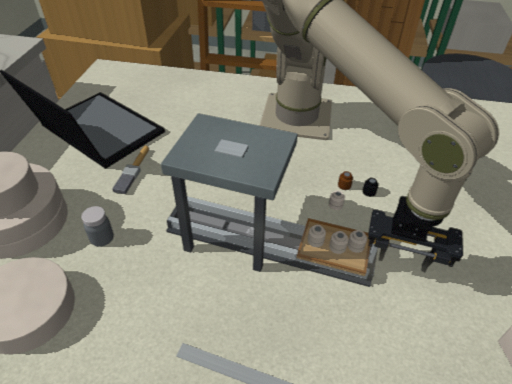

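View pics/w8.png

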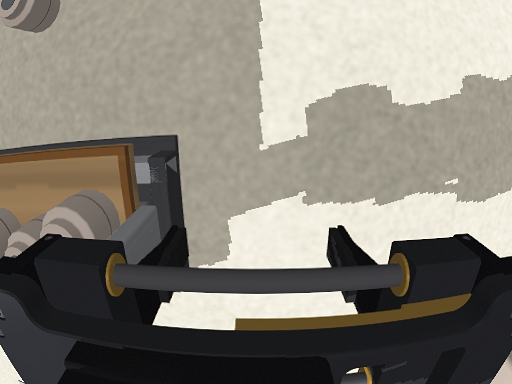

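Request:
step_arm([
  [[0, 0, -0.3], 0, 8.7],
  [[0, 0, -0.5], 0, 8.7],
  [[0, 0, -0.7], 0, 8.7],
  [[0, 0, -0.8], 0, 8.7],
  [[0, 0, -0.9], 0, 8.7],
  [[0, 0, -1.0], 0, 8.7],
])

```text
time: 15.4
ee_pos: [598.6, 297.2, 61.2]
tool_rot: [[0.002, -0.991, 0.134], [0.005, 0.134, 0.991], [-1.0, -0.001, 0.005]]
contact_force: [6.6, 12.7, -4.7]
finger_gap: 86.9
```

Request:
step_arm([
  [[0, 0, -0.1], 0, 8.7],
  [[0, 0, -0.2], 0, 8.7],
  [[0, 0, -0.3], 0, 8.7],
  [[0, 0, -0.4], 0, 8.7],
])

```text
time: 15.8
ee_pos: [598.3, 296.5, 61.7]
tool_rot: [[0.004, -0.991, 0.132], [0.011, 0.132, 0.991], [-1.0, -0.003, 0.011]]
contact_force: [11.7, 22.4, -9.3]
finger_gap: 86.4
```

Request:
step_arm([
  [[0, 0, -0.1], 0, 8.7],
])

```text
time: 15.9
ee_pos: [598.2, 295.8, 61.7]
tool_rot: [[0.004, -0.991, 0.132], [0.011, 0.132, 0.991], [-1.0, -0.003, 0.012]]
contact_force: [11.9, 22.9, -10.2]
finger_gap: 85.3
```

Run:
```python
from cell import robot
from h import *
o=robot.get_obs();print(ty(o),o["ee_pos"],np.round(o["contact_force"],1),np.round(o["ft_torque"],2))
c=robot.camera("wrist");cv2.imwrite(f"pics/w9.png",c["frame"][:,:,::-1])
c=robot.camera("scene");cv2.imwrite("pics/s9.png",cv2.resize(c["frame"][160:290,280:480,::-1],None,fx=4,fy=4,interpolation=2))
```

```text
(np.float64(-0.1), np.float64(148.3)) [598.2100441  295.79836808  61.72441068] [ 11.9  22.9 -10.2] [ 4.72 -2.25  0.48]
```

View pics/s9.png

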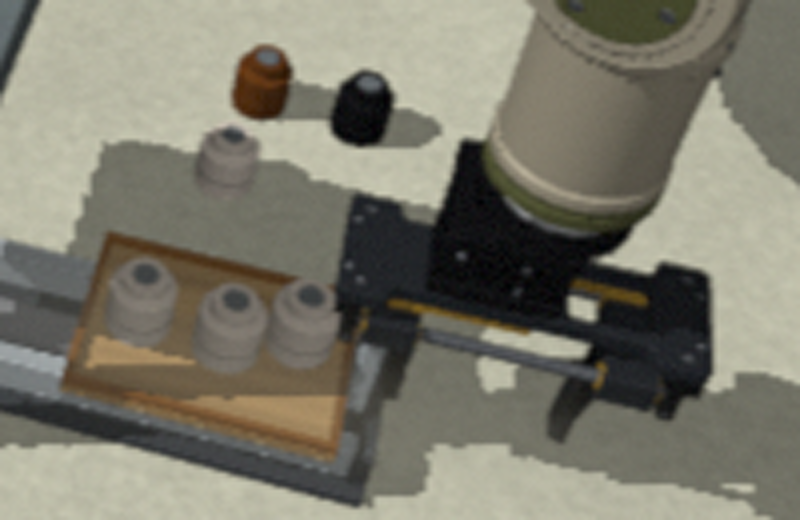

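View pics/w9.png

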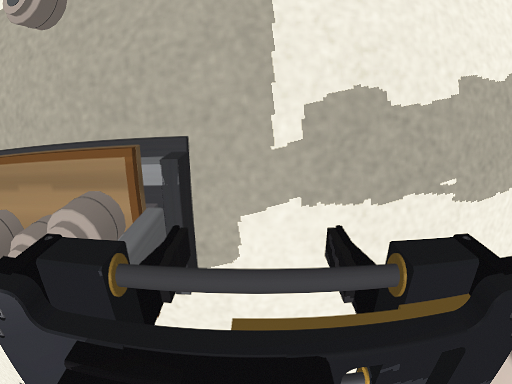

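The opening shrank to 85.3 mm, so the leading finger is giving way at the 12 N grip setting. I'll raise the force so it holds.

Request:
step_arm([
  [[0, 0, 0], 0, 8.7],
  [[0, 0, -0.1], 0, 8.7],
  [[0, 0, -0.2], 0, 8.7],
], force=60)

```text
time: 16.3
ee_pos: [597.5, 288.6, 60.9]
tool_rot: [[0.001, -0.991, 0.135], [0.002, 0.135, 0.991], [-1.0, -0.001, 0.002]]
contact_force: [2.0, 5.3, 1.4]
finger_gap: 86.8
```

Request:
step_arm([
  [[0, 0, -0.5], 0, 8.7],
  [[0, 0, -1.2], 0, 8.7],
  [[0, 0, -2.1], 0, 8.7],
  [[0, 0, -3.1], 0, 8.7],
  [[0, 0, -4.1], 0, 8.7],
  [[0, 0, -5.1], 0, 8.7],
  [[0, 0, -6.1], 0, 8.7],
  [[0, 0, -7.1], 0, 8.7],
  [[0, 0, -8.1], 0, 8.7],
  [[0, 0, -9.1], 0, 8.7],
  [[0, 0, -10.1], 0, 8.7],
  [[0, 0, -11], 0, 8.7],
  [[0, 0, -11.7], 0, 8.7],
  [[0, 0, -12.2], 0, 8.7],
  [[0, 0, -12.5], 0, 8.7],
])

```text
time: 17.8
ee_pos: [580.8, 164.2, 61.0]
tool_rot: [[0.002, -0.991, 0.136], [0.002, 0.136, 0.991], [-1.0, -0.001, 0.002]]
contact_force: [4.3, 5.4, -1.6]
finger_gap: 86.9
```

Run:
```python
from cell import robot
from h import *
o=robot.get_obs();print(ty(o),o["ee_pos"],np.round(o["contact_force"],1),o["finger_gap"])
c=robot.camera("scene");cv2.imwrite("pics/s10.png",c["frame"][:,:,::-1])
```

```text
(np.float64(0.1), np.float64(15.6)) [580.8134781  164.24219621  60.95597353] [ 4.3  5.4 -1.6] 86.88942150865091
```

View pics/s10.png

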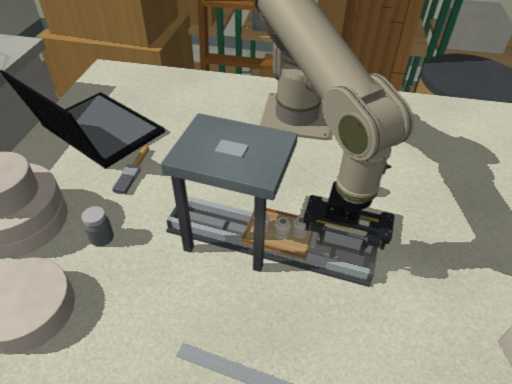

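Request:
step_arm([
  [[0, 0, -0.4], 0, 8.7],
  [[0, 0, -1], 0, 8.7],
  [[0, 0, -1.8], 0, 8.7],
  [[0, 0, -2.7], 0, 8.7],
  [[0, 0, -3.6], 0, 8.7],
  [[0, 0, -4.5], 0, 8.7],
  [[0, 0, -5.4], 0, 8.7],
  [[0, 0, -6.2], 0, 8.7],
  [[0, 0, -6.9], 0, 8.7],
  [[0, 0, -7.4], 0, 8.7],
  [[0, 0, -7.8], 0, 8.7],
  [[0, 0, -8.1], 0, 8.7],
  [[0, 0, -8.1], 0, 8.7],
])

```text
time: 19.15
ee_pos: [569.6, 83.2, 60.8]
tool_rot: [[0.001, -0.991, 0.137], [0.0, 0.137, 0.991], [-1.0, -0.001, 0.0]]
contact_force: [2.2, 1.4, 1.1]
finger_gap: 87.1
```

Run:
```python
from cell import robot
from h import *
o=robot.get_obs();print(ty(o),o["ee_pos"],np.round(o["contact_force"],1),o["finger_gap"])
for n in("scene","top"):
    c=robot.camera(n);cv2.imwrite(f"pics/{n}11.png",c["frame"][:,:,::-1]);np.savez(n+"11.npz",**c)
c=dict(np.load("scene11.npz"));cv2.imwrite("pics/s11c.png",cv2.resize(c["frame"][100:290,160:430,::-1],None,fx=2.9,fy=2.9,interpolation=2))
```

```text
(np.float64(-0.3), np.float64(-66.2)) [569.62880373  83.2344841   60.78046669] [2.2 1.4 1.1] 87.06064456043998
```

View pics/s11c.png

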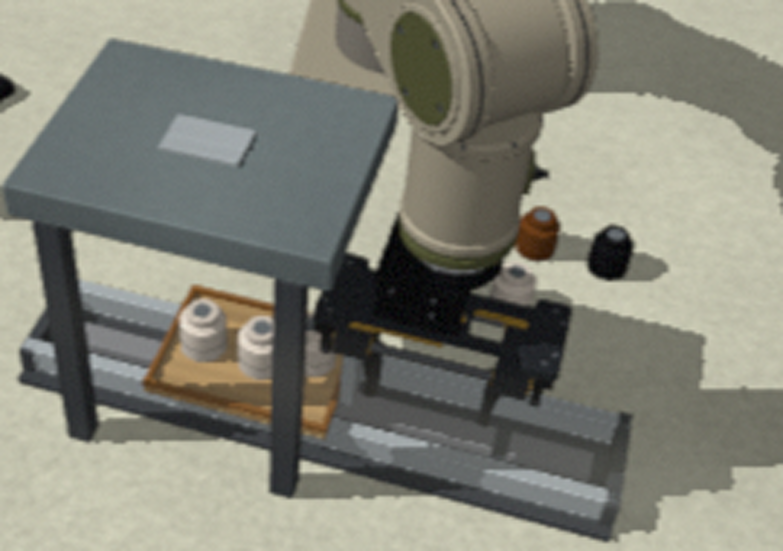

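View pics/top11.png

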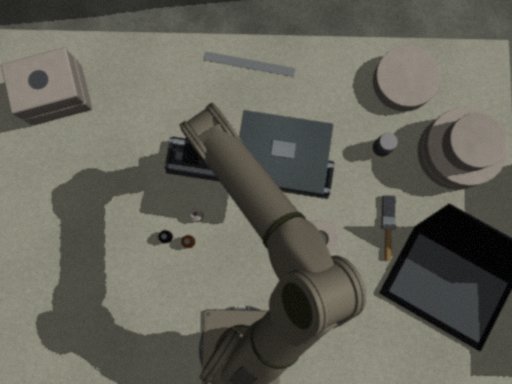

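Run:
```python
from h import *
c=dict(np.load("top11.npz"));P=pts(c).reshape(-1,3);P=P[np.isfinite(P[:,2])];d=P[:,:2]-TR;x=d@X;y=d@Y
# arm points near hood
for xl in range(-100,60,20):
    r=[]
    for yl in range(-200,0,20):
        k=(x>=xl)&(x<xl+20)&(y>=yl)&(y<yl+20)&(P[:,2]>290); r.append(int(np.median(P[k,2])) if k.sum()>5 else 0)
    print(xl,r)
c=dict(np.load("scene11.npz"));P=pts(c).reshape(-1,3);P=P[np.isfinite(P[:,2])];d=P[:,:2]-TR;x=d@X;y=d@Y+66.2;x0=x
for z in range(60,470,20):
    k=(abs(x)<150)&(abs(y)<150)&(P[:,2]>=z)&(P[:,2]<z+20)&(y>-62)
    k&=(z>110)
    if k.sum()>3: print(z-61,k.sum(),"x",np.percentile(x[k],[1,99]).round(),"y",np.percentile(y[k],[1,99]).round())
```

```text
-100 [510, 512, 507, 498, 482, 457, 453, 0, 0, 0]
-80 [490, 497, 497, 493, 483, 466, 459, 411, 0, 0]
-60 [0, 476, 483, 485, 478, 469, 460, 457, 431, 0]
-40 [0, 0, 462, 470, 470, 465, 457, 451, 446, 427]
-20 [0, 0, 456, 460, 460, 458, 441, 441, 439, 432]
0 [0, 0, 0, 460, 457, 447, 441, 437, 429, 420]
20 [0, 0, 0, 0, 450, 446, 439, 428, 420, 0]
40 [0, 0, 0, 0, 0, 440, 433, 419, 0, 0]
59 490 x [-27.  38.] y [-61.  87.]
79 953 x [-34.  37.] y [-61.  95.]
99 231 x [13. 25.] y [-48.  18.]
119 89 x [14. 24.] y [-48.  18.]
139 312 x [-25.  38.] y [-48.  36.]
159 179 x [ 6. 38.] y [-32.  37.]
179 278 x [ 1. 43.] y [-38.  43.]
199 333 x [ 0. 42.] y [-39.  42.]
219 321 x [ 0. 41.] y [-37.  45.]
239 365 x [-9. 41.] y [-37.  52.]
259 319 x [ 8. 41.] y [-37.  41.]
279 404 x [-5. 50.] y [-50.  44.]
299 345 x [-1. 63.] y [-61.  62.]
319 607 x [ 2. 66.] y [-60.  68.]
339 823 x [ 1. 65.] y [-60.  67.]
359 1245 x [-34.  59.] y [-59.  60.]
379 1242 x [-54.  43.] y [-60.  44.]
399 728 x [-80.   4.] y [-61.   7.]
```

Request:
step_arm([
  [[0, 0, -0.2], 0, 8.7],
  [[0, 0, -0.4], 0, 8.7],
  [[0, 0, -0.6], 0, 8.7],
  [[0, 0, -0.8], 0, 8.7],
])

```text
time: 19.65
ee_pos: [568.4, 76.7, 60.9]
tool_rot: [[0.001, -0.991, 0.135], [0.002, 0.135, 0.991], [-1.0, -0.001, 0.002]]
contact_force: [3.6, 6.4, -0.4]
finger_gap: 87.1
```

Request:
step_arm([
  [[0, 0, -0.2], 0, 8.7],
  [[0, 0, -0.4], 0, 8.7],
])

```text
time: 19.85
ee_pos: [567.9, 72.7, 60.9]
tool_rot: [[0.001, -0.991, 0.135], [0.002, 0.135, 0.991], [-1.0, -0.001, 0.002]]
contact_force: [4.3, 5.2, 1.0]
finger_gap: 86.4
```

Request:
step_arm([
  [[0, 0, -0.2], 0, 8.7],
  [[0, 0, -0.4], 0, 8.7],
])

```text
time: 20.05
ee_pos: [567.4, 68.7, 60.8]
tool_rot: [[0.001, -0.991, 0.135], [0.002, 0.135, 0.991], [-1.0, -0.001, 0.002]]
contact_force: [3.3, 5.8, -0.5]
finger_gap: 86.8
```

Request:
step_arm([
  [[0, 0, -0.2], 0, 8.7],
  [[0, 0, -0.4], 0, 8.7],
])

```text
time: 20.25
ee_pos: [566.8, 64.8, 60.9]
tool_rot: [[0.001, -0.991, 0.135], [0.002, 0.135, 0.991], [-1.0, -0.001, 0.002]]
contact_force: [3.2, 5.4, 0.1]
finger_gap: 86.7
```

Run:
```python
from cell import robot
from h import *
o=robot.get_obs();print(ty(o),o["ee_pos"],np.round(o["contact_force"],1),o["finger_gap"])
for n in("scene","wrist"):
    c=robot.camera(n);cv2.imwrite(f"pics/{n}12.png",c["frame"][:,:,::-1]);np.savez(n+"12.npz",**c)
c=dict(np.load("scene12.npz"));cv2.imwrite("pics/s12c.png",cv2.resize(c["frame"][130:290,250:400,::-1],None,fx=3.7,fy=3.7,interpolation=2))
```

```text
(np.float64(-0.7), np.float64(-84.9)) [566.82310478  64.77125399  60.85210983] [3.2 5.4 0.1] 86.70927148781763
```

View pics/s12c.png

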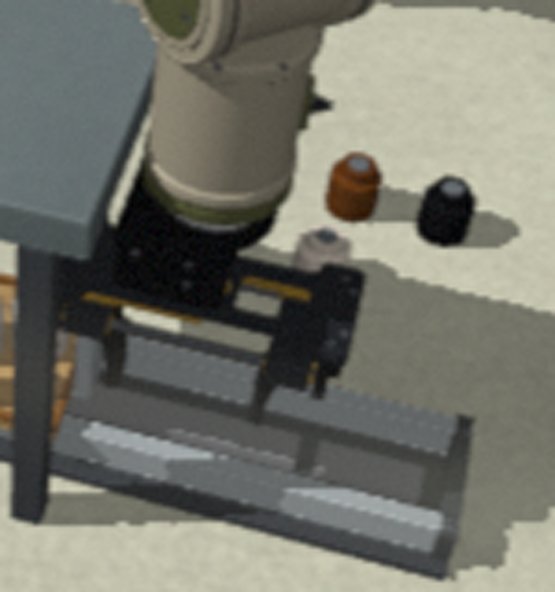

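View pics/wrist12.png

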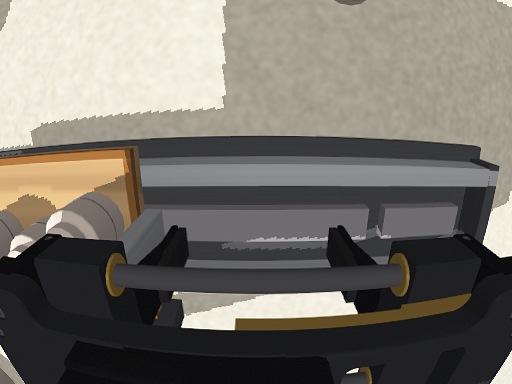

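Still no click at about 0.235 m, with roughly 3 to 5 N of running friction, and the wrist neck is about 5 mm short of the hood edge. The fingers can't reach further, so I'll back off, close them and lower between the runners. Then I'll push the handle with the corner of the gripper body, well under the 40 N limit.

Request:
step_arm([
  [[0, 0, 1], 0, 8.7],
  [[0, 0, 3], 0, 8.7],
  [[0, 0, 5.2], 0, 4],
  [[0, 0, 5.2], 0.12, 0],
  [[0, 0, 5.2], 0.25, 0],
  [[0, 0, 5.2], 0.375, 0],
  [[0, 0, 5.2], 0.375, 0],
  [[0, 0, 5.2], 0.375, 0],
  [[0, 0, 5.2], 0.375, 0],
], force=20)

```text
time: 21.25
ee_pos: [573.5, 115.1, 60.4]
tool_rot: [[-0.0, -0.873, 0.487], [-0.0, 0.487, 0.873], [-1.0, 0.0, -0.001]]
contact_force: [-0.0, 0.0, 0.8]
finger_gap: 39.2
```

Run:
```python
from cell import robot
from h import *
o=robot.get_obs();print(ty(o),o["ee_pos"],np.round(o["contact_force"],1),o["finger_gap"])
plan(o,[(*tray(0,-33),41,60.9),(*tray(0,-43),41,60.9)])
for n in("scene","wrist"):
    c=robot.camera(n);cv2.imwrite(f"pics/{n}13.png",c["frame"][:,:,::-1]);np.savez(n+"13.npz",**c)
c=dict(np.load("wrist13.npz"))
for u,v in((0,0),): pass
```

```text
(np.float64(-0.7), np.float64(-34.1)) [573.46609901 115.14176692  60.3690212 ] [-0.   0.   0.8] 39.153312146067194
t 21.25 p [573.5 115.1  60.4] jaw deg 60.8 gap 39.2 F [-0.   0.   0.8]
(np.float64(574.335539121515), np.float64(116.08988717169913), 41, 60.9) -> [1.94, -0.03, 0.13] turn -0.001
(np.float64(573.0129752189438), np.float64(106.17773176918372), 41, 60.9) -> [1.94, -0.4, -0.8] turn -0.001
```

View pics/wrist13.png

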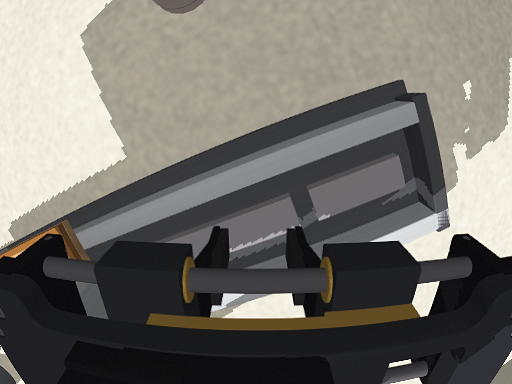

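View pics/scene13.png

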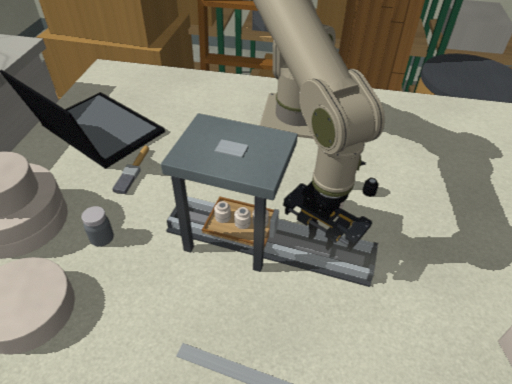

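Request:
step_arm([
  [[0, 0, 0.1], 0, 0],
  [[0, 0, 0.1], 0, 0],
  [[0, 0, 0.1], 0, 0],
  [[0, 0, 0.1], 0, 0],
  [[0.5, 0, 0.1], 0, 0],
  [[1, 0, 0.1], 0, 0],
  [[1.5, 0, 0.1], 0, 0],
  [[1.9, 0, 0.1], 0, 0],
  [[1.9, 0, 0.1], 0, 0],
  [[1.9, 0, 0.1], 0, 0],
])

```text
time: 22.35
ee_pos: [574.1, 116.0, 41.4]
tool_rot: [[-0.0, -0.872, 0.49], [0.0, 0.49, 0.872], [-1.0, 0.0, -0.0]]
contact_force: [0.4, -0.6, 0.2]
finger_gap: 1.0
```

Run:
```python
from cell import robot
from h import *
o=robot.get_obs();print(ty(o),o["ee_pos"],np.round(o["contact_force"],1),o["finger_gap"])
c=robot.camera("scene");np.savez("scene14.npz",**c);cv2.imwrite("pics/s14.png",cv2.resize(c["frame"][130:290,180:400,::-1],None,fx=3.5,fy=3.5,interpolation=2))
R=np.array(o["tool_rot"]);d=-Y
print("1cm along -Y in tool:",(R.T@np.array([d[0],d[1],0])).round(3))
```

```text
(np.float64(-0.2), np.float64(-33.1)) [574.11368457 116.01614285  41.43685887] [ 0.4 -0.6  0.2] 0.987713245882405
1cm along -Y in tool: [-0.    -0.37  -0.929]
```

View pics/s14.png

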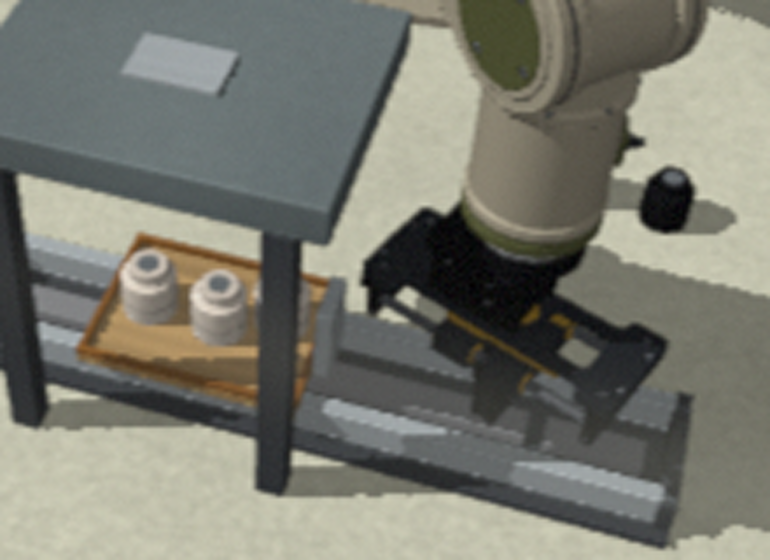

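Request:
step_arm([
  [[0.2, 0, 0], 0, 0],
  [[0.2, -0.15, -0.37], 0, 0],
  [[0.2, -0.26, -0.65], 0, 0],
  [[0.2, -0.33, -0.84], 0, 0],
  [[0.2, -0.41, -1.02], 0, 0],
])

```text
time: 22.9
ee_pos: [572.8, 104.7, 39.6]
tool_rot: [[0.0, -0.872, 0.49], [-0.0, 0.49, 0.872], [-1.0, -0.0, -0.0]]
contact_force: [-0.4, -0.2, -0.3]
finger_gap: 0.6
```

Request:
step_arm([
  [[0, -0.07, -0.19], 0, 0],
  [[0, -0.15, -0.37], 0, 0],
])

```text
time: 23.1
ee_pos: [572.2, 100.9, 39.6]
tool_rot: [[0.0, -0.872, 0.49], [-0.0, 0.49, 0.872], [-1.0, -0.0, -0.0]]
contact_force: [-0.8, 0.0, 0.2]
finger_gap: 0.4
```

Request:
step_arm([
  [[0, -0.07, -0.19], 0, 0],
  [[0, -0.15, -0.37], 0, 0],
])

```text
time: 23.3
ee_pos: [571.7, 97.3, 39.6]
tool_rot: [[0.0, -0.872, 0.49], [0.0, 0.49, 0.872], [-1.0, 0.0, 0.0]]
contact_force: [0.7, 5.0, 0.4]
finger_gap: 0.3
```

Request:
step_arm([
  [[0, -0.07, -0.19], 0, 0],
  [[0, -0.15, -0.37], 0, 0],
])

```text
time: 23.5
ee_pos: [571.3, 94.9, 39.9]
tool_rot: [[0.001, -0.873, 0.488], [0.002, 0.488, 0.873], [-1.0, 0.0, 0.003]]
contact_force: [0.7, 6.4, -0.5]
finger_gap: 0.7
```

Request:
step_arm([
  [[0, -0.07, -0.19], 0, 0],
  [[0, -0.15, -0.37], 0, 0],
])

```text
time: 23.7
ee_pos: [570.7, 91.1, 39.8]
tool_rot: [[0.001, -0.873, 0.488], [0.002, 0.488, 0.873], [-1.0, 0.0, 0.002]]
contact_force: [1.5, 6.3, -0.2]
finger_gap: 0.5
```

Request:
step_arm([
  [[0, -0.07, -0.19], 0, 0],
  [[0, -0.15, -0.37], 0, 0],
])

```text
time: 23.9
ee_pos: [570.2, 87.1, 39.8]
tool_rot: [[0.001, -0.873, 0.488], [0.002, 0.488, 0.873], [-1.0, 0.0, 0.002]]
contact_force: [0.1, 6.9, -0.7]
finger_gap: 0.5
```

Request:
step_arm([
  [[0, -0.07, -0.19], 0, 0],
  [[0, -0.15, -0.37], 0, 0],
])

```text
time: 24.1
ee_pos: [569.7, 83.1, 39.8]
tool_rot: [[0.001, -0.873, 0.488], [0.002, 0.488, 0.873], [-1.0, 0.0, 0.002]]
contact_force: [0.1, 6.0, -1.2]
finger_gap: 0.4
```

Request:
step_arm([
  [[0, -0.07, -0.19], 0, 0],
  [[0, -0.15, -0.37], 0, 0],
])

```text
time: 24.3
ee_pos: [569.2, 79.2, 39.8]
tool_rot: [[0.001, -0.873, 0.488], [0.002, 0.488, 0.873], [-1.0, 0.0, 0.002]]
contact_force: [0.1, 6.0, -1.2]
finger_gap: 0.5
```

Request:
step_arm([
  [[0, -0.07, -0.19], 0, 0],
  [[0, -0.15, -0.37], 0, 0],
])

```text
time: 24.5
ee_pos: [568.7, 75.2, 39.8]
tool_rot: [[0.001, -0.873, 0.488], [0.002, 0.488, 0.873], [-1.0, 0.001, 0.002]]
contact_force: [0.0, 6.7, -0.1]
finger_gap: -0.0
```

Request:
step_arm([
  [[0, -0.07, -0.19], 0, 0],
  [[0, -0.15, -0.37], 0, 0],
])

```text
time: 24.7
ee_pos: [568.2, 71.2, 39.8]
tool_rot: [[0.001, -0.873, 0.488], [0.002, 0.488, 0.873], [-1.0, 0.0, 0.002]]
contact_force: [-0.2, 6.4, -1.0]
finger_gap: 0.6
```

Request:
step_arm([
  [[0, -0.07, -0.19], 0, 0],
  [[0, -0.15, -0.37], 0, 0],
])

```text
time: 24.9
ee_pos: [567.6, 67.3, 39.8]
tool_rot: [[0.001, -0.873, 0.488], [0.002, 0.488, 0.873], [-1.0, 0.001, 0.002]]
contact_force: [-0.0, 6.3, 0.0]
finger_gap: 0.6
```

Run:
```python
from cell import robot
from h import *
o=robot.get_obs();print(ty(o),o["ee_pos"],np.round(o["contact_force"],1),o["finger_gap"])
for n in("scene","top"):
    c=robot.camera(n);np.savez(n+"15.npz",**c)
    P=pts(c).reshape(-1,3);P=P[np.isfinite(P[:,2])];d=P[:,:2]-TR;x=d@X;y=d@Y
    k=(P[:,2]>265)&(P[:,2]<292)&(abs(x)<85)&(y<-128)&(y>-370);print(n,"hood y max",np.percentile(y[k],[98,99.5]))
    for z in range(190,320,10):
        k=(P[:,2]>=z)&(P[:,2]<z+10)&(abs(x)<60)&(y>-128)&(y<20)
        if k.sum()>5: print(n,z,"y",np.percentile(y[k],[0.5,2,99]).round(1),k.sum())
    if n=="scene": cv2.imwrite("pics/s15.png",cv2.resize(c["frame"][100:280,180:380,::-1],None,fx=3.3,fy=3.3,interpolation=2))
```

```text
(np.float64(-0.2), np.float64(-82.2)) [567.61229599  67.31109342  39.81483444] [-0.   6.3  0. ] 0.5692371619751095
scene hood y max [-134.14642081 -131.5847381 ]
scene 190 y [-127.8 -127.1  -45.5] 148
scene 200 y [-115.4 -112.8  -45.7] 151
scene 220 y [-123.1 -121.3  -39.4] 162
scene 230 y [-120.8 -119.2  -39.4] 119
scene 240 y [-123.2 -119.6  -39.6] 168
scene 250 y [-119.5 -118.6  -41.3] 146
scene 260 y [-120.1 -117.3  -40.2] 147
scene 270 y [-118.9 -117.9  -33.1] 151
scene 280 y [-120.8 -119.2  -28.4] 176
scene 290 y [-117.9 -117.   -37.2] 160
scene 300 y [-119.  -117.8  -41.4] 162
scene 310 y [-119.7 -116.6  -43.2] 121
top hood y max [-144.36345434 -134.98213142]
```

View pics/s15.png

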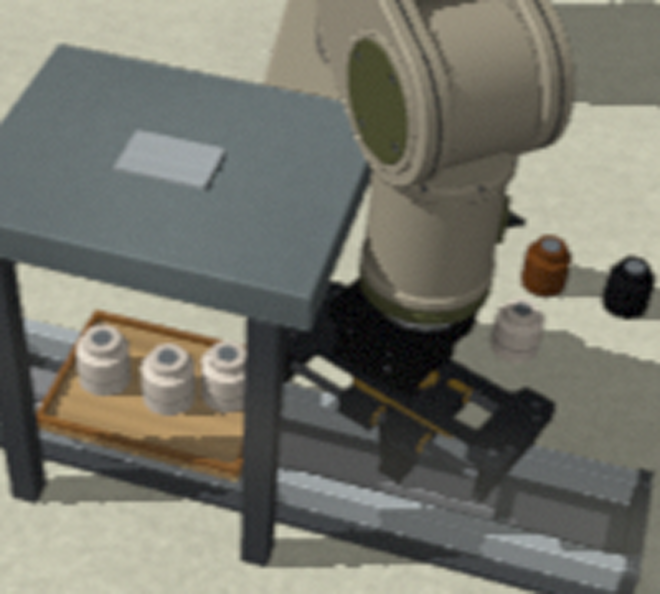

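Request:
step_arm([
  [[0, -0.07, -0.19], 0, 0],
  [[0, -0.15, -0.37], 0, 0],
])

```text
time: 25.2
ee_pos: [567.1, 61.4, 39.5]
tool_rot: [[-0.0, -0.872, 0.489], [-0.0, 0.489, 0.872], [-1.0, 0.0, -0.0]]
contact_force: [-0.2, 0.3, 1.4]
finger_gap: 0.5
```

Force fell from 6.3 N to 0.3 N, which suggests a click. I'll check by image how far the carrier ran.

Run:
```python
from cell import robot
from h import *
o=robot.get_obs();print(ty(o),np.round(o["contact_force"],1))
c=robot.camera("scene");np.savez("scene16.npz",**c)
cv2.imwrite("pics/s16.png",cv2.resize(c["frame"][180:280,180:300,::-1],None,fx=5,fy=5,interpolation=2))
def moulds(c):
    P=pts(c);d=P[...,:2]-TR;x=d@X;y=d@Y
    k=np.isfinite(P[...,2])&(P[...,2]>82)&(P[...,2]<96)&(abs(x)<40)&(y<100)&(y>-330)
    n,l,s,cen=cv2.connectedComponentsWithStats(k.astype(np.uint8))
    for i in range(1,n):
        if s[i,4]>30: m=l==i;print("  ",s[i,4],cen[i].round(1),x[m].mean().round(1),y[m].mean().round(1))
    # tray wood far edge
    hsv=cv2.cvtColor(c["frame"],cv2.COLOR_RGB2HSV)
    m=(hsv[...,0]<22)&(hsv[...,0]>8)&(hsv[...,1]>100)&(P[...,2]>30)&(P[...,2]<62)&(abs(x)<65)&(y<100)&(y>-330)
    print("  tray ymin",np.percentile(y[m],[.5,1,2]).round(1))
for f in("scene11","scene12","scene14","scene15","scene16"): print(f);moulds(dict(np.load(f+".npz")))
```

```text
(np.float64(0.0), np.float64(-88.1)) [-0.2  0.3  1.4]
scene11
   92 [229.9 207.5] 1.8 -262.5
   82 [249.7 213.4] 4.9 -210.8
  tray ymin [-296.4 -295.8 -295.2]
scene12
   89 [222.9 205.6] 1.3 -280.9
   94 [243.1 211.6] 4.6 -227.7
  tray ymin [-315.1 -314.2 -313.4]
scene14
   93 [222.4 205.6] 1.9 -282.1
   93 [242.6 211.4] 4.4 -229.0
  tray ymin [-315.5 -315.3 -314.5]
scene15
   88 [211.  202.8] 1.8 -312.0
   92 [248.9 207.5] -12.9 -218.6
   91 [230.9 208.4] 3.9 -259.2
  tray ymin [-329.3 -328.9 -327. ]
scene16
   83 [208.8 202.3] 1.9 -317.8
   92 [228.4 207.9] 4.3 -265.4
   90 [246.5 207. ] -12.3 -224.7
  tray ymin [-329.6 -328.9 -326.4]
```

View pics/s16.png

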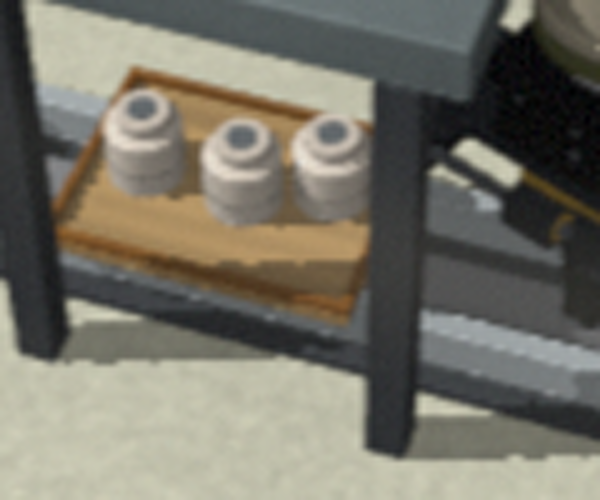

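Request:
step_arm([
  [[0, -0.04, -0.09], 0, 0],
])

```text
time: 25.35
ee_pos: [567.2, 59.6, 39.4]
tool_rot: [[-0.0, -0.871, 0.49], [-0.001, 0.49, 0.871], [-1.0, -0.0, -0.001]]
contact_force: [0.1, 0.5, -0.9]
finger_gap: 0.5
```

Another 1.8 mm of advance met no force, so the carrier has been drawn ahead into the detent. Backing straight out, then up.

Request:
step_arm([
  [[0, 0.3, 0.8], 0, 0],
  [[0, 1, 2.5], 0, 0],
  [[0, 2, 5], 0, 0],
  [[0, 3.3, 8.4], 0, 0],
  [[-1, 3.3, 8.4], 0, 0],
  [[-4, 5, 12.5], 0, 0],
  [[-7, 7, 17.5], 0, 0],
  [[-10, 8.9, 22.3], 0, 0],
  [[-10, 8.9, 22.3], 0, 0],
  [[-10, 8.9, 22.3], 0, 0],
])

```text
time: 26.35
ee_pos: [598.0, 303.9, 142.0]
tool_rot: [[0.002, -0.874, 0.485], [0.004, 0.485, 0.874], [-1.0, -0.0, 0.004]]
contact_force: [-0.5, 0.9, -1.1]
finger_gap: 0.1
```

Run:
```python
from cell import robot
from h import *
o=robot.get_obs();print(ty(o),np.round(o["contact_force"],1),o["time"],np.abs(o["qvel"]).max())
for n in("scene","wrist","top"):
    c=robot.camera(n);np.savez(n+"17.npz",**c);cv2.imwrite(f"pics/{n}17.png",c["frame"][:,:,::-1])
c=dict(np.load("scene17.npz"))
P=pts(c);d=P[...,:2]-TR;x=d@X;y=d@Y
k=np.isfinite(P[...,2])&(P[...,2]>82)&(P[...,2]<96)&(abs(x)<40)&(y<100)&(y>-330)
n,l,s,cen=cv2.connectedComponentsWithStats(k.astype(np.uint8))
for i in range(1,n):
    if s[i,4]>30: m=l==i;print("  ",s[i,4],cen[i].round(1),x[m].mean().round(1),y[m].mean().round(1))
c0=dict(np.load("scene0.npz"));P=pts(c0);d=P[...,:2]-TR;x=d@X;y=d@Y;k=(P[...,2]>82)&(P[...,2]<96)&(abs(x)<15)&(abs(y)<40);print("a start",y[k].mean())
cv2.imwrite("pics/s17c.png",cv2.resize(c["frame"][150:280,180:400,::-1],None,fx=3.5,fy=3.5,interpolation=2))
```

```text
(np.float64(-1.4), np.float64(156.2)) [-0.5  0.9 -1.1] 26.35 0.06305850578414517
   78 [208.4 202.2] 1.8 -319.0
   94 [227.6 207.7] 4.2 -267.7
   96 [245.7 206.8] -12.8 -226.7
a start 8.524866826881611
```

View pics/s17c.png

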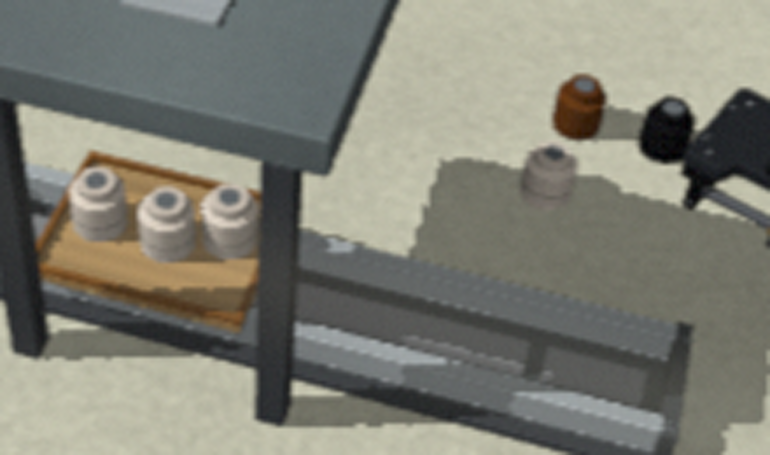

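View pics/scene17.png

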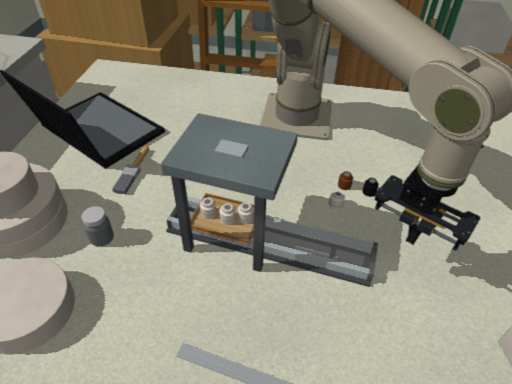

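Request:
step_arm([
  [[0, 0, 0], 0, 0],
  [[0, 0, 0], 0, 0],
  [[0, 0, 0], 0, 0],
  [[0, 0, 0], 0, 0],
  [[0, 0, 0], 0, 0],
])

```text
time: 27.0
ee_pos: [598.8, 298.3, 139.5]
tool_rot: [[0.0, -0.872, 0.49], [-0.0, 0.49, 0.872], [-1.0, -0.0, -0.0]]
contact_force: [0.3, 0.9, 0.3]
finger_gap: 0.7
```

Run:
```python
from cell import robot
from h import *
c=robot.camera("scene")
P=pts(c);d=P[...,:2]-TR;x=d@X;y=d@Y
k=np.isfinite(P[...,2])&(P[...,2]>82)&(P[...,2]<96)&(abs(x)<40)&(y<100)&(y>-330)
n,l,s,cen=cv2.connectedComponentsWithStats(k.astype(np.uint8))
for i in range(1,n):
    if s[i,4]>30: m=l==i;print("  ",s[i,4],cen[i].round(1),x[m].mean().round(1),y[m].mean().round(1),P[m][:,2].max().round(1))
print(robot.hand_in())
```

```text
74 [208.4 202.2] 1.9 -318.8 91.5
   94 [227.4 207.7] 4.3 -268.1 90.7
   97 [245.7 206.8] -12.5 -226.9 91.0
the job is handed in; nothing more can be done
None
```

I handed the job in at about 27 s. Three moulds are upright on the tray under the hood and the carrier is released. I'm confident it clicked into the detent, but the spring pin itself can't be seen. The hand-in gave no verdict.

**Loading:** I put two off-white bench moulds on the tray beside mould_a, upright and let go before the carrier moved. I left the third standing on the bench. The brown and black look-alikes were not touched.

**Pushing:** I pushed the handle first with the open finger's back, until the wrist neck was about 5 mm from the hood edge. After that I closed the fingers and pushed with the corner of the gripper body, at about 6 to 7 N. During the first push the finger gave way at the 12 N grip setting, reaching about 23 N, until I raised the grip force to 60 N.

**Last checks:**
- **Click:** the push force dropped from about 6 N to about 0.3 N, and a further 1.8 mm of advance met no force.
- **Carrier position:** it ran about 276 mm and stayed still (within 0.5 mm) after I backed off.
- **Moulds:** all three were upright on the tray, and the spare was upright on the bench.
- **Hood:** the wrist neck came within an estimated 2 mm of its edge; I felt no contact.
- **Other things:** I did not measure the ring mould, jar and brush at the end. The arm never came down near any of them, and the jar and brush look unmoved in the last view.

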